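Book in a fired batch and arm the furnace controller

TASK

Before you touch the crucibles or the green module, take the stick scanner from its dock and read the batch card: point the window square at the barcode from about 10 cm and hold it still for at least a second. Stand every capped crucible upright on the floor of the tray of its own cap colour, put the scanner back upright in its dock, and press the green programme module flush into the furnace controller's recess. Leave the other things on the table where they are.

Things in the scene. Friction and masses are not known exactly. Their poses are not given: they have to be found in the camera images.
- kiln_shelf: Fixed thin white ceramic-fibre sheet, 180 (x) x 300 (y) x 2 mm, on which the capped crucibles stand at the start; origin under its centre, top 2 mm up.
- blue_crucible1: White ceramic crucible closed by a blue cap (one rigid round piece), 40 mm diameter, 40 mm tall, the top 11 mm blue, about 70 g; origin at the centre of its underside, z up. May be absent (None).
- blue_crucible2: White ceramic crucible closed by a blue cap (one rigid round piece), 40 mm diameter, 40 mm tall, the top 11 mm blue, about 70 g; origin at the centre of its underside, z up. May be absent (None).
- blue_crucible3: White ceramic crucible closed by a blue cap (one rigid round piece), 40 mm diameter, 40 mm tall, the top 11 mm blue, about 70 g; origin at the centre of its underside, z up. May be absent (None).
- orange_crucible1: White ceramic crucible closed by an orange cap (one rigid round piece), 40 mm diameter, 40 mm tall, the top 11 mm orange, about 70 g; origin at the centre of its underside, z up. May be absent (None).
- orange_crucible2: White ceramic crucible closed by an orange cap (one rigid round piece), 40 mm diameter, 40 mm tall, the top 11 mm orange, about 70 g; origin at the centre of its underside, z up. May be absent (None).
- orange_crucible3: White ceramic crucible closed by an orange cap (one rigid round piece), 40 mm diameter, 40 mm tall, the top 11 mm orange, about 70 g; origin at the centre of its underside, z up. May be absent (None).
- blue_tray: Fixed open blue tray, outside 180 (its x) x 110 (its y) x 28 mm tall, walls and floor 4 mm thick; origin under its centre.
- orange_tray: Fixed open orange tray, outside 180 (its x) x 110 (its y) x 28 mm tall, walls and floor 4 mm thick; origin under its centre.
- scanner: Stick barcode scanner, a block 32 (its x) x 44 (its y) x 140 mm long (its z), grey below, black above, yellow at the top end, about 130 g; stands upright in its dock, reading window in the bottom end. Origin at the centre of that bottom end; it looks along its own -z.
- lens (a point): Centre of the scanner's reading window (bottom end face, same point as the scanner's origin).
- aim_point (a point): Point 100 mm ahead of the reading window along the scanner's viewing line: it should fall on the card's centre when reading.
- dock: Fixed grey upright-walled cup that holds the scanner: outside 52 (its x) x 64 (its y) x 30 mm tall, walls and floor 4 mm (pocket 44 x 56 mm); open at the top; origin under its centre. A small black stub marks its -x side.
- card: White batch card, 80 x 106 x 4 mm, with a black barcode, fixed on a low stand and sloping 30 degrees towards the robot. Origin at the centre of its printed face, about 32 mm above the table; its z axis is the outward normal of that face, y along the 106 mm side.
- module: Green programme module, a block 34 (its x) x 56 (its y) x 24 mm (its z) with a silver patch on top, about 60 g, lying flat on the table at the start; origin at the centre of its underside.
- module_top (a point): Centre of the module's top face, 24 mm above its origin.
- controller: Fixed white furnace controller, a block 110 (x) x 140 (y) x 55 mm tall with a small display, and a rectangular recess in its top; origin under its centre. Tallest thing on its top surface (display, keys) 3 mm.
- recess (a point): Centre of the recess's mouth, level with the controller's top, 20 mm to the -x side of its centre. Recess 38 (controller's x) x 60 mm (y): 2 mm of play all round the module, plain square edges. A copper plate inside lies 18 mm down, so the module laid in stands 6 mm proud; pressed with over 7 N (say 15) the plate gives 6 mm and stays down: the module is then flush.
- lid_stack: Bystander: stack of white lids, 52 mm diameter, 38 mm tall; origin under its centre.
- open_crucible: Bystander: open white crucible, 60 mm diameter, 50 mm tall; origin under its centre.
- glaze_jar: Bystander: jar, 56 mm diameter, 70 mm tall; origin under its centre.
- foil_cup: Bystander: foil-wrapped cup, 56 mm diameter, 60 mm tall; origin under its centre.
- weight: Bystander: brass weight, 40 mm diameter, 30 mm tall; origin under its centre.
Things that resemble listed ones, but are neither listed nor needed, are in the scene too. Leave any pink or purple look-alike of the blue_crucible2 alone.

How it is judged:
By the outcome, as a careful person would: the job done as asked, in the order asked, and still so for the second after the job is handed in, with the robot touching nothing.
Of blue_crucible1, blue_crucible2, blue_crucible3, orange_crucible1, orange_crucible2, orange_crucible3 only 3 to 5 are there at a start; the rules pass over those that are not, and their reading is None.
At some moment in a run one of blue_crucible1, blue_crucible2, blue_crucible3, orange_crucible1, orange_crucible2, orange_crucible3 may be knocked a few centimetres aside while the robot is not near it.
It also fails if it takes over 210 s, if anything falls off the work surface, if the arm or the gripper's body presses on something with over 40 N, if the wrist force passes 120 N, or if a joint passes its speed limit or range.

ROBOT

A 6-joint arm with a two-finger parallel gripper is mounted at the origin on the work surface. World frame = base frame: x ahead of the robot, y to its left, z up, the work surface at z = 0. Lengths are in mm, angles in rad, forces in N, time in s.
With the tool pointing down it reaches from about 300 to 775 mm from the base axis. Payload 14.6 kg.
Tool frame: the origin (TCP) lies midway between the tips of the shut fingers; the grasp point (between the pads) lies 19 mm behind it (manip.grasp_offset is the distance from the TCP to the grasp point, in mm); z points along the fingers, y is the line along which they close (so a half turn about z gives the same grasp; the last joint's range is limited). The gripper opens to 94 mm and grips with 3 to 60 N. Pads are 16 mm wide; open, the fingers measure 119 mm over their backs; the gripper's body (75 mm by 177 mm) begins 78 mm behind the grasp point.
Start: joints at [-1.214, 0.3, 1.521, -0, 1.321, -0.067], TCP at [226.167, -501.336, 179.346] pointing down, gripper open.
Joint ranges: [-3.03, 3.03], [-0.79, 2.21], [0.23, 2.52], [-1.04, 4.18], [0, 3.07], [-2.55, 2.55]. Speed limits (rad/s): [2.22, 2.22, 2.57, 3.14, 3.14, 3.14].

INTERFACE

Orientations are given as [roll, pitch, yaw] about the fixed x, y, z axes, in that order (R = Rz(yaw) Ry(pitch) Rx(roll)).
In Python, from cell import manip, viewer gives the robot as it stands. The module is installed in compiled form; this text tells all that it offers.
- The arm moves only by the tool move_arm, never from a script. Its argument "moves" is a list of rows, each a list of 4 numbers: the shift along the tool's x, y, z in m, then the turn about the tool's z in rad. A call has 1 to 12 rows; each row is the pose to reach, as a shift and turn from the pose commanded when the call began, along the tool's axes at that moment; what a row does not reach only later rows make up. A row lasts 1/10 s, in which the tool goes at most 50 mm and 8.59 degrees, less where a joint would pass 70% of its speed; a pose out of reach is approached as far as the arm can. A call with a gripper value outside its range is refused whole. "jaw" is the finger opening in m, from 0 to 0.094, set as the call begins (left out, the last holds). The fingers move at their own pace and stop on an object; "squeeze" is the grip in N (left out, the last holds). Time passes only in rows, so rows that repeat a pose let the fingers close. It gives the time, the measured TCP pose, the force, the opening and the grip force at its end, in the units of the state.
- manip.read_state(): the state, without advancing time (a new reading comes with each control period).
- viewer.camera(name): name is "side" or "top"; returns a dict with "frame" (400x640x3 uint8, blue, green, red), "z_map" (400x640 float32, mm along the optical axis (not along the pixel's ray), 0 where there is no reading), "fx", "fy", "cx", "cy" (pixels), "D" ([k1, k2, p1, p2, k3] as OpenCV has them; the pictures are not rectified), "origin" and "orientation" of the camera in the world. Camera axes: x right, y down, z forward; pixel columns grow to the right and rows downward; lengths in mm; the calibration is good to about 2 mm. A picture is of the moment at which its call begins.
- manip.sign_off(): hands the job in; it is judged then, once.
The state is a dict: "clock": time; "joints": joint angles; "qd": joint speeds; "effort": joint torques, N m; "eef_pos": TCP position; "eef_rot": TCP orientation; "wrist_force": force on the tool from outside, world axes, zero at the start; "moment": the same for the moment, N m; "finger_gap": finger opening in mm; "finger_force": force on a finger pad.
Only numpy, scipy, OpenCV 4.12 (cv2) and the standard library are available. Lean on these libraries where they do the work, as an engineer would, in place of code of your own. Each camera call takes 0.05 s, during which the arm holds its last target. There are 200 camera calls.

## Working session

There is one attempt and no reset: what is moved stays moved. The work goes in short steps, Python scripts to look and compute and a tool call to move; the robot and the scene stay as the last step left them, time stands still between calls to the robot, and variables do not carry over. Pictures are saved under pics/ and viewed, at most 14 in all, crops included, and the job is handed in when it is done.

Besides the shell and the picture viewer there is one more tool, called by a JSON object that holds its "fn" and its "kwargs", one argument or row to a line. move_arm: Moves the arm, as the interface text tells. Its arguments: {"type":"object","properties":{"moves":{"type":"array"},"jaw":{"type":"number"},"squeeze":{"type":"number"}},"required":["moves"]}

```bash
mkdir -p pics; cat > h.py <<'E'
import numpy as np, cv2
from cell import manip, viewer
def snap(n,save=None):
    c=viewer.camera(n)
    if save: cv2.imwrite('pics/'+save,c['frame'])
    return c
E
python3 - <<'E'
from h import *
for n in ('side','top'):
    c=snap(n,n+'0.png')
    np.savez('pics/%s0.npz'%n,**{k:v for k,v in c.items()})
    print(n,{k:v for k,v in c.items() if k not in('frame','z_map')})
print(manip.read_state())
E
```

```text
side {'fx': 375.6831917130063, 'fy': 375.6831917130063, 'cx': 319.4760639598255, 'cy': 194.8797976066449, 'D': array([-0.05225281,  0.        ,  0.        ,  0.        ,  0.        ]), 'origin': array([406.14120509, 675.40302294, 668.77028476]), 'orientation': array([-2.33973151, -0.00659637, -2.92307253])}
top {'fx': 479.18708818026533, 'fy': 479.18708818026533, 'cx': 318.0730342687322, 'cy': 203.32854676225617, 'D': array([-0.12353774,  0.        ,  0.        ,  0.        ,  0.        ]), 'origin': array([ 359.07168827,   -9.45685052, 1500.01870626]), 'orientation': array([-3.01175965e+00, -2.60611364e-03, -1.55518999e+00])}
{'clock': 0.1, 'joints': array([-1.21362942e+00,  3.00400869e-01,  1.52149829e+00,  1.36921395e-05,
        1.32072333e+00, -6.66096308e-02]), 'qd': array([-0.00090283, -0.00126155, -0.00181081, -0.00051682, -0.00049518,
       -0.0008864 ]), 'effort': array([-1.09385746e-03, -5.32650983e+01, -3.53287089e+01,  7.08416943e-02,
        2.34944432e-02, -6.03527656e-05]), 'eef_pos': array([ 226.06818564, -501.10594249,  178.85989721]), 'eef_rot': array([-3.14056599e+00, -8.17793115e-05,  4.23773103e-01]), 'wrist_force': array([ 0.59503592,  0.20624003, -0.16473781]), 'moment': array([0.01925824, 0.0436362 , 0.03918041]), 'finger_force': 0.0, 'finger_gap': 94.01469674331695}
```

View pics/top0.png

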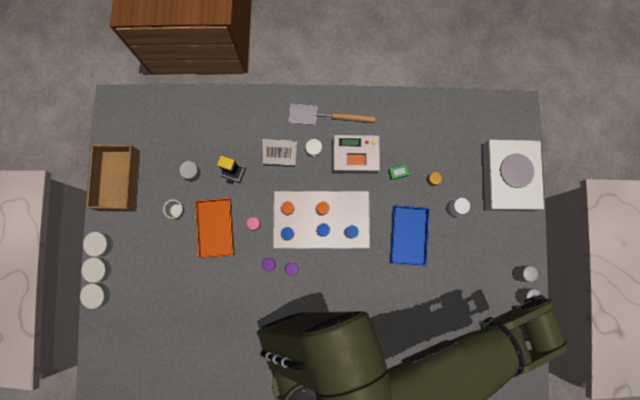

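View pics/side0.png

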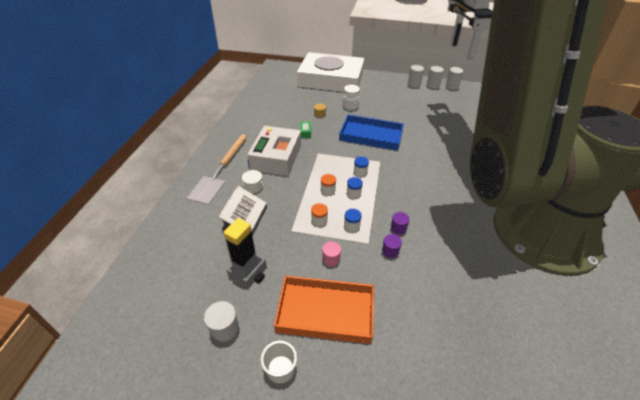

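The top view shows the shelf at (321,219) with 2 orange and 3 blue caps, the orange tray at (214,228), the blue tray at (410,235), the scanner at (228,165), the card at (279,152), the controller at (357,153) and the module at (400,172). The pink and purple look-alikes are at (253,223), (268,264) and (292,268). The side view agrees.

```bash
cat >> h.py <<'E'
from scipy.spatial.transform import Rotation as Ro
def rays(c,uv):
    K=np.array([[c['fx'],0,c['cx']],[0,c['fy'],c['cy']],[0,0,1.]])
    p=cv2.undistortPoints(np.asarray(uv,float).reshape(-1,1,2),K,np.asarray(c['D'],float))[:,0]
    return np.c_[p,np.ones(len(p))]@Ro.from_euler('xyz',c['orientation']).as_matrix().T
def onz(c,uv,z):
    d=rays(c,uv); o=np.asarray(c['origin']); return o+d*((z-o[2])/d[:,2])[:,None]
def cloud(c):
    v,u=np.mgrid[0:400,0:640]; d=rays(c,np.c_[u.ravel(),v.ravel()])
    return (np.asarray(c['origin'])+d*c['z_map'].reshape(-1,1)).reshape(400,640,3)
HSV={'blue':((100,120,60),(125,255,255)),'orange':((3,170,110),(14,255,255)),'green':((50,80,60),(85,255,255)),'yellow':((22,150,100),(32,255,255))}
def blobs(c,col,amin=15):
    m=cv2.inRange(cv2.cvtColor(c['frame'],cv2.COLOR_BGR2HSV),*HSV[col])
    n,l,s,ce=cv2.connectedComponentsWithStats(m)
    return [(s[i,4],ce[i],l==i) for i in range(1,n) if s[i,4]>=amin]
def rect(p): # world xy points -> minAreaRect
    return cv2.minAreaRect(np.asarray(p[:,:2],np.float32))
E
python3 - <<'E'
from h import *
np.set_printoptions(precision=1,suppress=True)
for n in ('top','side'):
    c=dict(np.load('pics/%s0.npz'%n)); P=cloud(c)
    for col in HSV:
        for a,ce,m in blobs(c,col):
            pts=P[m]; pts=pts[pts[:,2]>-20]; v,u=np.nonzero(m)
            z=np.median(pts[:,2]); zt={'blue':42,'orange':42,'green':24,'yellow':144}[col]
            if a>600: zt=28
            r=rect(onz(c,np.c_[u,v],zt))
            print(n,col,a,ce,'zmed %.1f'%z,'ctr@%d'%zt,onz(c,[ce],zt)[0,:2],'rect',np.array(r[0]),np.array(r[1]),round(r[2],1))
E
python3 - <<'E'
import cv2
i=cv2.imread('pics/top0.png');a=i[120:200,170:270];b=i[120:200,330:430]
cv2.imwrite('pics/crop1.png',cv2.resize(cv2.vconcat([a,b]),None,fx=3.7,fy=3.7,interpolation=cv2.INTER_CUBIC))
E
```

```text
top blue 2064 [409.5 235.2] zmed 3.1 ctr@28 [ 456.4 -294.3] rect [ 457.2 -294.7] [112.5 178.5] 86.5
top blue 107 [323.  229.4] zmed 40.3 ctr@42 [469.4 -26.5] rect [469.3 -26.6] [33.6 30.5] 0.9
top blue 112 [351.4 231.4] zmed 39.6 ctr@42 [ 464.8 -113.1] rect [ 464.5 -113.5] [33.6 33.6] 0.5
top blue 105 [286.9 233.3] zmed 40.1 ctr@42 [456.   83.2] rect [455.3  82.9] [33.6 30.5] 1.3
top orange 18 [180.8   3.6] zmed nan ctr@42 [1219.4  461.9] rect [1219.4  462.3] [31.7 16.1] 13.4
top orange 16 [183.6  16.1] zmed nan ctr@42 [1172.6  448.5] rect [1173.9  448.1] [30.3 16. ] 13.3
top orange 1949 [214.1 227.7] zmed 2.8 ctr@28 [470.1 310.2] rect [471.3 310.9] [177.8 110. ] 5.7
top orange 105 [287.  207.6] zmed 41.0 ctr@42 [534.7  84.6] rect [535.1  84.8] [34.  30.7] 1.3
top orange 100 [322.1 207.9] zmed 40.2 ctr@42 [535.6 -22.9] rect [535.3 -22.6] [30.9 30.7] 0.9
top green 94 [349.8 141.7] zmed 54.2 ctr@24 [ 750.5 -107.8] rect [ 751.  -108.4] [16.3 50.9] 1.1
top green 128 [398.4 171.8] zmed 21.9 ctr@24 [ 655.9 -261.5] rect [ 656.6 -262.2] [35.5 58.8] 15.1
top yellow 165 [225.5 162.5] zmed 141.
[... 426 characters left out ...]
[466.9 -19. ] [33.5 36.9] 12.9
side blue 175 [352.6 215.5] zmed 41.2 ctr@42 [454.5  91.1] rect [454.9  90.8] [34.2 40.7] 8.1
side orange 119 [328. 180.] zmed 41.1 ctr@42 [533.4 -14.8] rect [533.3 -15.2] [30.2 37.7] 12.2
side orange 152 [319.  210.4] zmed 41.2 ctr@42 [532.5  92.5] rect [532.4  92.6] [32.4 34.9] 12.9
side orange 5341 [325.6 309.5] zmed 3.5 ctr@28 [467.5 326.6] rect [468.9 322.5] [176.6 118.9] 5.5
side green 120 [305.4 130.4] zmed 20.4 ctr@24 [ 648.2 -238.4] rect [ 651.  -243.9] [30.9 79.9] 13.6
side green 73 [260.9 144.2] zmed 55.3 ctr@24 [ 755.8 -142.9] rect [ 756.  -142.8] [17.9 54.7] 0.0
side yellow 420 [236.7 231.3] zmed 142.4 ctr@144 [647.1 272.4] rect [647.8 271.1] [49.9 41.9] 72.4
  return _methods._mean(a, axis=axis, dtype=dtype,
  ret = ret.dtype.type(ret / rcount)
```

View pics/crop1.png

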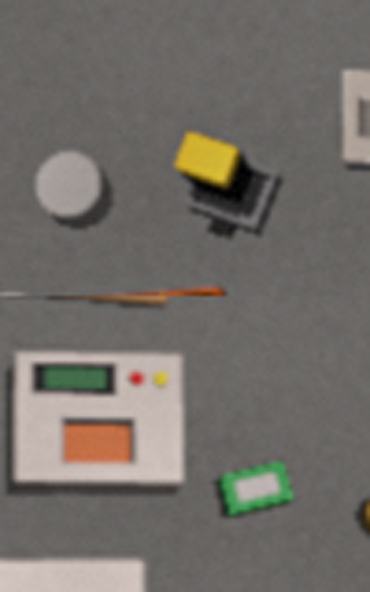

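The crop shows the scanner's yellow end at (208,158), with the dock below and to its right and the black stub on the robot side (220,228). So dock yaw is about -18°. The controller is at (98,415) with its copper recess at (97,442), and the module is at (257,487).

```bash
python3 - <<'E'
from h import *
np.set_printoptions(precision=1,suppress=True)
for n,cu,tu in (('top',(279,152),(357,153)),('side',(243,211),(276,150))):
    c=dict(np.load('pics/%s0.npz'%n)); P=cloud(c); X,Y,Z=P[...,0],P[...,1],P[...,2]
    # table level
    print(n,'table z',np.median(Z[(X>550)&(X<600)&(Y>-400)&(Y<400)]))
    near=lambda x,y,r:(abs(X-x)<r)&(abs(Y-y)<r)
    c0=P[cu[1],cu[0]]; print('card px',c0)
    hsv=cv2.cvtColor(c['frame'],cv2.COLOR_BGR2HSV)
    m=near(c0[0],c0[1],75)&(Z>7)&(Z<65)
    w=(m&(hsv[...,2]>130)&(hsv[...,1]<60)).astype(np.uint8); 
    k,l,s,ce=cv2.connectedComponentsWithStats(w); i=1+np.argmax(s[1:,4]); Q=P[l==i]
    q=Q
    for _ in range(3):
        ctr=np.median(q,0) if 0 else q.mean(0); nn=np.linalg.svd(q-ctr)[2][2]; nn*=np.sign(nn[2]); q=q[abs((q-ctr)@nn)<4]
    print('card n',np.round(nn,3),'tilt',np.degrees(np.arccos(nn[2])),'yaw of tilt',np.degrees(np.arctan2(-nn[1],-nn[0])),len(Q),len(q))
    # in-plane rect
    ex=np.cross([0,1,0],nn);ex/=np.linalg.norm(ex);ey=np.cross(nn,ex)
    r=cv2.minAreaRect(np.c_[(Q-ctr)@ex,(Q-ctr)@ey].astype(np.float32))
    print('card ctr',ctr+r[0][0]*ex+r[0][1]*ey,np.array(r[1]),r[2])
    t0=P[tu[1],tu[0]]; m=near(t0[0],t0[1],110)&(Z>47)&(Z<64)
    k,l,s,ce=cv2.connectedComponentsWithStats(m.astype(np.uint8)); i=1+np.argmax(s[1:,4]); v,u=np.nonzero(l==i)
    r=rect(onz(c,np.c_[u,v],55)); print('controller',np.array(r[0]),np.array(r[1]),r[2])
    m=near(t0[0],t0[1],80)&(cv2.inRange(hsv,(3,80,80),(20,255,255))>0)
    k,l,s,ce=cv2.connectedComponentsWithStats(m.astype(np.uint8)); i=1+np.argmax(s[1:,4]); v,u=np.nonzero(l==i)
    r=rect(onz(c,np.c_[u,v],37)); print('copper',np.array(r[0]),np.array(r[1]),r[2],'z',np.median(P[l==i][:,2]))
    m=near(645,255,50)&(Z>22)&(Z<36)&(hsv[...,2]>70); v,u=np.nonzero(m)
    if len(u): r=rect(onz(c,np.c_[u,v],30)); print('dock rim',len(u),np.array(r[0]),np.array(r[1]),r[2])
    m=near(645,255,40)&(Z>130); v,u=np.nonzero(m); r=rect(onz(c,np.c_[u,v],144)); print('scan top',np.array(r[0]),np.array(r[1]),r[2])
    m=near(645,255,40)&(Z>40)&(Z<125); print('scan body z40-80',P[m&(Z<80)].mean(0),'z80-125',P[m&(Z>80)].mean(0),P[m&(Z>80)].min(0),P[m&(Z>80)].max(0))
c=dict(np.load('pics/side0.npz'))
cv2.imwrite('pics/crop2.png',cv2.resize(c['frame'][180:300,190:310],None,fx=5,fy=5,interpolation=cv2.INTER_CUBIC))
E
```

```text
top table z -0.8403412136442512
card px [711.1 114.8  32.8]
card n [-0.5  0.   0.9] tilt 29.750741249754245 yaw of tilt -2.91950907165513 665 523
card ctr [713.1 113.7  30.7] [105.1  81.7] 88.73877716064453
controller [ 708.3 -125.5] [111.6 137.1] 0.6127504110336304
copper [ 691.7 -126.6] [32.  56.7] 1.0274059772491455 z 35.865902385567324
dock rim 65 [650.4 260.6] [65.6 52. ] 71.3827133178711
scan top [651.7 259.7] [47.5 32.5] 72.16324615478516
scan body z40-80 [642.1 251.1  61.7] z80-125 [642.8 251.  102.4] [632.9 236.5  80.6] [659.9 281.  122.4]
side table z -0.09610583001460782
card px [707.9 123.2  30.2]
card n [-0.5  0.   0.9] tilt 29.80128772527821 yaw of tilt -2.507052210770503 1071 1067
card ctr [708.9 116.3  30.5] [107.8  83.7] 87.75882720947266
controller [ 705.4 -120.3] [113.6 149.1] 0.7775275111198425
copper [ 690.5 -135.1] [36.5 28.9] 89.23635864257812 z 36.587368621516475
dock rim 220 [647.8 265.4] [67.8 54.8] 70.50967407226562
scan top [647.4 269.3] [50.2 38.3] 72.3091049194336
scan body z40-80 [645.2 274.4  60.3] z80-125 [645.  274.  103.3] [630.2 246.9  80.1] [672.9 288.2 124.7]
```

View pics/crop2.png

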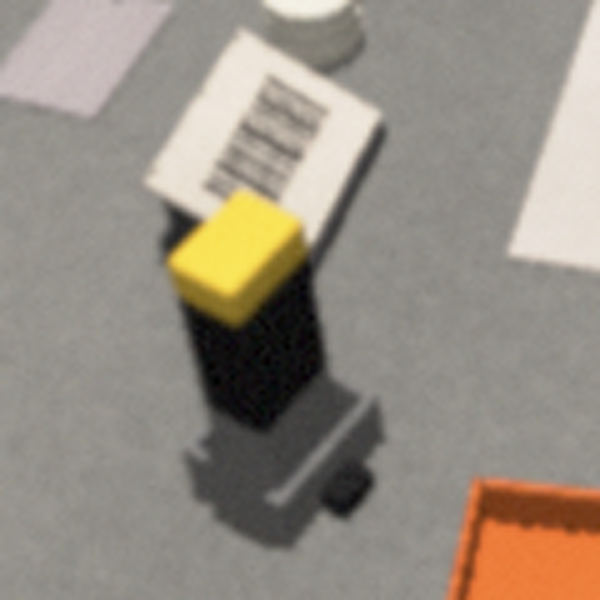

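The side crop confirms the scanner is upright in its dock, stub towards the robot, with the card behind it. Since the tool can't tilt, I'll tilt the scanner 30° inside the grip by levering it against the dock wall.

```bash
cat > go.py <<'E'
# usage: go.py x y z [yawdeg]  -> shift in tool axes (m) and turn (rad) from the measured pose
import sys; from h import *
s=manip.read_state(); p=s['eef_pos']; R=Ro.from_euler('xyz',s['eef_rot']).as_matrix(); psi=np.arctan2(R[1,0],R[0,0])
R=Ro.from_euler('xyz',[np.pi,0,psi]).as_matrix()
print('clk',round(s['clock'],1),'pos',np.round(p,1),'yaw',round(np.degrees(psi),1),'gap',round(s['finger_gap'],1),'ff',round(s['finger_force'],1),'F',np.round(s['wrist_force'],1),'rot',np.round(s['eef_rot'],3))
for a in sys.argv[1:]:
    v=[float(t) for t in a.split(',')]
    d=(R.T@(np.array(v[:3])-p))/1000
    t=0 if len(v)<4 else -((np.radians(v[3])-psi+np.pi)%(2*np.pi)-np.pi)
    print(a,'->',np.round(d,4).tolist(),round(t,3))
E
python3 go.py 226,-501,260,24 650.5,261,260,162.2
```

```text
clk 0.1 pos [ 226.1 -501.1  178.9] yaw 24.3 gap 94.0 ff 0.0 F [ 0.6  0.2 -0.2] rot [-3.141 -0.     0.424]
226,-501,260,24 -> [-0.0, -0.0001, -0.0811] 0.005
650.5,261,260,162.2 -> [0.7003, -0.5202, -0.0811] -2.407
```

{"fn": "move_arm", "kwargs": {
  "moves": [
    [0,0,-0.05,0],
    [0.04,-0.03,-0.08,-0.14],
    [0.08,-0.06,-0.081,-0.28],
    [0.12,-0.09,-0.081,-0.42],
    [0.16,-0.12,-0.081,-0.56],
    [0.2,-0.15,-0.081,-0.7],
    [0.24,-0.18,-0.081,-0.84],
    [0.28,-0.21,-0.081,-0.98],
    [0.32,-0.24,-0.081,-1.12],
    [0.36,-0.27,-0.081,-1.26],
    [0.4,-0.3,-0.081,-1.4],
    [0.44,-0.33,-0.081,-1.54]
  ],
  "jaw": 0.094
}}

```text
clock: 1.3
eef_pos: [488.5, -23.9, 260.3]
eef_rot: [-3.142, 0.0, 1.97]
wrist_force: [0.4, -0.8, 0.7]
finger_gap: 94.3
finger_force: 0.0
```

```bash
python3 go.py 650.5,261,260,162.2
```

```text
clk 1.3 pos [488.5 -23.9 260.3] yaw 112.9 gap 94.3 ff 0.0 F [ 0.4 -0.8  0.7] rot [-3.142  0.     1.97 ]
650.5,261,260,162.2 -> [0.1996, 0.2599, 0.0003] -0.861
```

{"fn": "move_arm", "kwargs": {
  "moves": [
    [0.03,0.039,0,-0.14],
    [0.06,0.078,0,-0.28],
    [0.09,0.117,0,-0.42],
    [0.12,0.156,0,-0.56],
    [0.15,0.195,0,-0.7],
    [0.18,0.234,0,-0.861],
    [0.1996,0.2599,0,-0.861],
    [0.1996,0.2599,0,-0.861]
  ]
}}

```text
clock: 2.1
eef_pos: [651.9, 261.2, 257.4]
eef_rot: [-3.14, -0.003, 2.828]
wrist_force: [-0.7, -0.6, -0.3]
finger_gap: 94.2
finger_force: 0.0
```

```bash
python3 go.py 650.5,261,91,162.2; python3 - <<'E'
from h import *
c=snap('top','t1.png'); P=cloud(c)
m=(abs(P[...,0]-650)<60)&(abs(P[...,1]-260)<90)
c=snap('side','s1.png')
cv2.imwrite('pics/s1c.png',cv2.resize(c['frame'][100:340,150:350],None,fx=2.4,fy=2.4))
E
```

```text
clk 2.1 pos [651.9 261.2 257.4] yaw 162.1 gap 94.2 ff 0.0 F [-0.7 -0.6 -0.3] rot [-3.140e+00 -3.000e-03  2.828e+00]
650.5,261,91,162.2 -> [0.0013, -0.0006, 0.1664] -0.003
```

View pics/s1c.png

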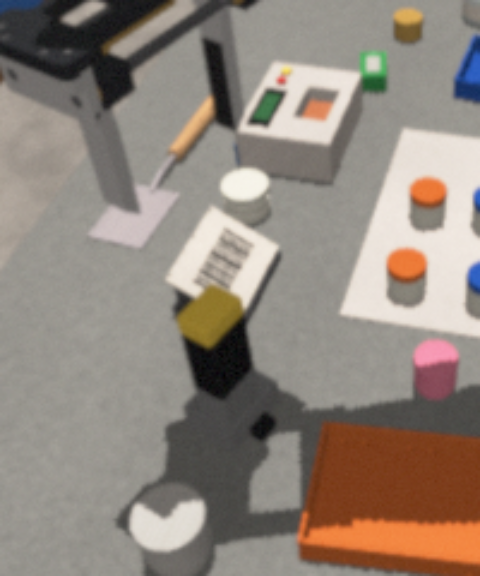

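The side crop shows the open gripper directly above the scanner, whose yellow top is at (212,315). I'll descend.

{"fn": "move_arm", "kwargs": {
  "moves": [
    [0,0,0.05,0],
    [0.001,-0.0005,0.1,0],
    [0.001,-0.0005,0.14,0],
    [0.001,-0.0005,0.168,0],
    [0.001,-0.0005,0.168,0],
    [0.001,-0.0005,0.168,0]
  ]
}}

```text
clock: 2.8
eef_pos: [650.9, 257.0, 94.2]
eef_rot: [3.141, 0.001, 2.824]
wrist_force: [0.6, -0.6, 0.6]
finger_gap: 94.0
finger_force: 0.0
```

{"fn": "move_arm", "kwargs": {
  "moves": [
    [0,0,0,0],
    [0,0,0,0],
    [0,0,0,0],
    [0,0,0,0],
    [0,0,0,0],
    [0,0,0,0],
    [0,0,0,0],
    [0,0,0,0]
  ],
  "jaw": 0.03,
  "squeeze": 15
}}

```text
clock: 3.6
eef_pos: [650.5, 257.8, 92.3]
eef_rot: [3.142, -0.0, 2.825]
wrist_force: [0.0, 0.3, 1.3]
finger_gap: 44.5
finger_force: 14.9
```

{"fn": "move_arm", "kwargs": {
  "moves": [
    [0,0,-0.004,0],
    [0,0,-0.008,0],
    [0.008,0,-0.008,0],
    [0.015,0,-0.008,0],
    [0.022,0,-0.008,0],
    [0.029,0,-0.008,0],
    [0.036,0,-0.008,0],
    [0.043,0,-0.008,0],
    [0.049,0,-0.008,0],
    [0.055,0,-0.008,0],
    [0.055,0,-0.008,0],
    [0.055,0,-0.008,0]
  ]
}}

```text
clock: 4.8
eef_pos: [598.0, 275.0, 100.4]
eef_rot: [-3.141, -0.001, 2.825]
wrist_force: [-0.4, 0.6, -1.7]
finger_gap: 43.6
finger_force: 15.0
```

```bash
python3 go.py; python3 - <<'E'
from h import *
c=snap('side','s2.png')
cv2.imwrite('pics/s2c.png',cv2.resize(c['frame'][100:340,150:350],None,fx=2.4,fy=2.4))
E
```

```text
clk 4.8 pos [598.  275.  100.4] yaw 161.9 gap 43.6 ff 15.0 F [-0.4  0.6 -1.7] rot [-3.141e+00 -1.000e-03  2.825e+00]
```

View pics/s2c.png

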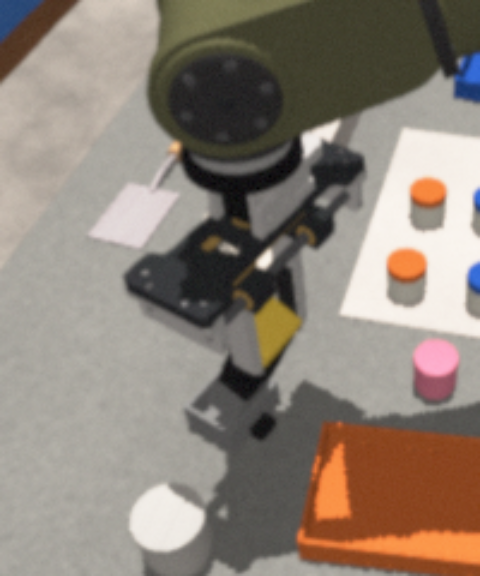

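The crop shows the scanner tilted in the grip, with its yellow end at (278,325) leaning towards the robot and its lower end still in the dock. I'll grip harder and lift.

{"fn": "move_arm", "kwargs": {
  "moves": [
    [0,0,0,0],
    [0,0,0,0],
    [0,0,-0.02,0],
    [0,0,-0.05,0],
    [0,0,-0.09,0],
    [0,0,-0.13,0],
    [0,0,-0.15,0],
    [0,0,-0.15,0],
    [0,0,-0.15,0]
  ],
  "squeeze": 40
}}

```text
clock: 5.75
eef_pos: [598.1, 274.7, 249.0]
eef_rot: [-3.141, -0.001, 2.825]
wrist_force: [0.4, -0.3, -2.3]
finger_gap: 44.0
finger_force: 40.0
```

```bash
python3 go.py 607.5,119.8,230,177.3; cat > tilt.py <<'E'
import sys; from h import *
np.set_printoptions(precision=1,suppress=True)
s=manip.read_state(); g=s['eef_pos']+[0,0,19]
psi=np.arctan2(*Ro.from_euler('xyz',s['eef_rot']).as_matrix()[[1,0],0]); ax=np.array([np.cos(psi),np.sin(psi),0]); ay=np.array([np.sin(psi),-np.cos(psi),0])
for n in ('side','top'):
    c=snap(n,'%s_%s.png'%(n,sys.argv[1])); P=cloud(c)-g
    X,Y,Z=P@ax,P@ay,P[...,2]
    m=(abs(Y)<35)&(X>-85)&(X<40)&(Z<-28)&(Z>-112)   # body below the fingers
    if n=='side': cv2.imwrite('pics/mask.png',m*255)
    Q=P[m]; q=np.c_[X[m],Y[m],Z[m]]; print(n,len(q))
    if len(q)<20: continue
    # side face (normal ~ +-Y): print bounds; edges of face in X-Z plane via minAreaRect
    f=q
    if n=='side':
        # near face: Y extreme
        lo=np.percentile(q[:,1],[5,50,95]); print('Ypct',lo)
        r=cv2.minAreaRect(f[:,[0,2]].astype(np.float32)); print('XZ rect',np.array(r[0]),np.array(r[1]),r[2])
    for k in range(2):
        ctr=f.mean(0); 
    # bin centreline: for z slices median of min/max X
    for z in range(-105,-25,10):
        w=q[abs(q[:,2]-z)<5]
        if len(w)>4: print(z,len(w),'X',np.percentile(w[:,0],[3,97]),'Y',np.percentile(w[:,1],[3,97]))
cv2.imwrite('pics/x.png',0*P[...,0])
E
python3 tilt.py a
```

```text
clk 5.8 pos [598.1 274.7 249. ] yaw 161.8 gap 44.0 ff 40.0 F [ 0.4 -0.3 -2.3] rot [-3.141e+00 -1.000e-03  2.825e+00]
607.5,119.8,230,177.3 -> [-0.0572, -0.1443, 0.019] -0.27
side 579
Ypct [-13.1  21.4  22.6]
XZ rect [-35.3 -59.3] [79.6 31.5] 67.32246398925781
-95 45 X [-52.8 -31.7] Y [-17.9  22.3]
-85 72 X [-60.6 -28.3] Y [-12.8  22.7]
-75 78 X [-57.8 -24.3] Y [-15.7  22.7]
-65 85 X [-52.1 -20. ] Y [-14.5  22.7]
-55 92 X [-48.3 -16.1] Y [-16.2  22.8]
-45 93 X [-44.8 -11.3] Y [-12.7  22.3]
-35 97 X [-39.8  -7.1] Y [-16.7  22.6]
top 4[ WARN:0@1.058] global loadsave.cpp:1063 imwrite_ Unsupported depth image for selected encoder is fallbacked to CV_8U.
```

Tilt is only 22.7°, so I'll go back and lever it further.

{"fn": "move_arm", "kwargs": {
  "moves": [
    [-0.015,0,0.02,0],
    [-0.015,0,0.06,0],
    [-0.015,0,0.1,0],
    [-0.015,0,0.13,0],
    [-0.015,0,0.148,0],
    [-0.015,0,0.153,0],
    [-0.015,0,0.153,0]
  ]
}}

```text
clock: 6.55
eef_pos: [611.1, 270.3, 97.4]
eef_rot: [-3.14, -0.003, 2.825]
wrist_force: [-12.2, -1.2, 13.8]
finger_gap: 43.4
finger_force: 40.0
```

{"fn": "move_arm", "kwargs": {
  "moves": [
    [0,0,0,0],
    [0.007,0,0,0],
    [0.014,0,0,0],
    [0.021,0,0,0],
    [0.027,0,0,0],
    [0.031,0,0,0],
    [0.031,0,0,0],
    [0.031,0,0,0]
  ],
  "squeeze": 20
}}

```text
clock: 7.35
eef_pos: [582.9, 280.0, 97.4]
eef_rot: [3.141, -0.0, 2.825]
wrist_force: [1.0, 0.1, -1.0]
finger_gap: 43.9
finger_force: 20.0
```

{"fn": "move_arm", "kwargs": {
  "moves": [
    [0,0,0,0],
    [0,0,0,0],
    [0,0,-0.02,0],
    [0,0,-0.05,0],
    [0,0,-0.09,0],
    [0,0,-0.13,0],
    [0,0,-0.15,0],
    [0,0,-0.15,0],
    [0,0,-0.15,0]
  ],
  "squeeze": 40
}}

```text
clock: 8.25
eef_pos: [582.8, 279.7, 245.9]
eef_rot: [-3.141, -0.001, 2.825]
wrist_force: [0.3, 0.1, -2.5]
finger_gap: 43.8
finger_force: 40.0
```

```bash
sed -i '/x.png/d' tilt.py; python3 tilt.py b;python3 go.py 607.5,119.8,230,177.3
```

```text
side 401
Ypct [-5.3 21.7 22.7]
XZ rect [-44.6 -52.5] [72.8 31.9] 58.96108627319336
-85 21 X [-63.1 -43.3] Y [15.4 22.6]
-75 66 X [-73.  -40.3] Y [-12.9  22.9]
-65 69 X [-69.4 -31.2] Y [-10.2  22.9]
-55 67 X [-63.8 -28. ] Y [20.1 22.9]
-45 79 X [-56.2 -22.3] Y [-12.2  22.9]
-35 81 X [-51.4 -13.2] Y [-5.1 22.6]
top 87
-75 13 X [-77.1 -69.7] Y [-21.1  18.8]
-65 27 X [-75.6 -66.8] Y [-22.1  18.1]
-55 22 X [-69.3 -63.2] Y [-21.4  18. ]
-45 20 X [-63.5 -56.2] Y [-11.6  17.6]
clk 8.3 pos [582.6 279.6 245.1] yaw 161.8 gap 43.6 ff 40.0 F [-0.2 -0.2 -2.1] rot [-3.139e+00 -3.000e-03  2.825e+00]
607.5,119.8,230,177.3 -> [-0.0735, -0.1441, 0.0151] -0.27[ WARN:0@1.103] global loadsave.cpp:1063 imwrite_ Unsupported depth image for selected encoder is fallbacked to CV_8U.
```

```bash
python3 go.py 593,120.5,195,177.3
cat >> tilt.py <<'E'
th=np.radians(float(sys.argv[2])) if len(sys.argv)>2 else np.radians(31)
c=viewer.camera('side'); P=cloud(c)-g; X,Y,Z=P@ax,P@ay,P[...,2]
m=(abs(Y)<35)&(X>-95)&(X<40)&(Z<-28)&(Z>-115); q=np.c_[X[m],Z[m]]
r=cv2.minAreaRect(q.astype(np.float32)); th=np.radians(min(abs(r[2]),abs(90-r[2]))); print('tilt',np.degrees(th))
a=np.array([-np.sin(th),-np.cos(th)]); b=np.array([np.cos(th),-np.sin(th)])
al=np.percentile(q@a,99); t=np.percentile(q@b,[2,98]); lens=al*a+t.mean()*b
print('len',al,'perp',t,'lens local',lens)
L=g+ax*lens[0]+[0,0,lens[1]]; A=L+100*(ax*a[0]+np.array([0,0,a[1]])); print('lens',L,'aim',A,'want aim [711 115 32]')
E
```

```text
clk 8.3 pos [582.6 279.6 245.1] yaw 161.8 gap 43.6 ff 40.0 F [-0.2 -0.2 -2.1] rot [-3.139e+00 -3.000e-03  2.825e+00]
593,120.5,195,177.3 -> [-0.0595, -0.148, 0.0501] -0.27
```

{"fn": "move_arm", "kwargs": {
  "moves": [
    [-0.015,-0.037,0,-0.09],
    [-0.03,-0.074,0.01,-0.18],
    [-0.045,-0.111,0.025,-0.27],
    [-0.0595,-0.148,0.04,-0.27],
    [-0.0595,-0.148,0.05,-0.27],
    [-0.0595,-0.148,0.05,-0.27],
    [-0.0595,-0.148,0.05,-0.27],
    [-0.0595,-0.148,0.05,-0.27]
  ]
}}

```text
clock: 9.15
eef_pos: [593.6, 121.8, 197.7]
eef_rot: [3.141, 0.0, 3.096]
wrist_force: [0.5, 0.4, -1.3]
finger_gap: 43.7
finger_force: 40.0
```

```bash
python3 tilt.py c;python3 go.py; python3 -c "
import cv2;i=cv2.imread('pics/side_c.png');cv2.imwrite('pics/sc.png',cv2.resize(i[90:290,180:380],None,fx=3,fy=3))"
```

```text
side 357
Ypct [18.1 21.7 23.2]
XZ rect [-44.5 -52. ] [74.2 32. ] 58.15302658081055
-85 20 X [-64.  -46.4] Y [20.3 22.8]
-75 55 X [-74.5 -42. ] Y [11.2 23.1]
-65 62 X [-71.  -34.8] Y [18.6 23.4]
-55 66 X [-65.9 -28.4] Y [ 6.8 23.6]
-45 67 X [-59.1 -23.6] Y [-1.7 23.7]
-35 69 X [-53.6 -17.5] Y [ 5.5 23.8]
top 0
tilt 31.889839172363278
len 102.00737637989563 perp [-26.3   4.9] lens local [-63. -81.]
lens [656.5 118.9 135.7] aim [709.2 116.5  50.8] want aim [711 115 32]
clk 9.3 pos [593.6 121.4 197.7] yaw 177.4 gap 43.6 ff 40.0 F [-1.   0.9 -1.5] rot [3.141e+00 1.000e-03 3.096e+00][ WARN:0@0.512] global loadsave.cpp:1063 imwrite_ Unsupported depth image for selected encoder is fallbacked to CV_8U.
```

View pics/sc.png

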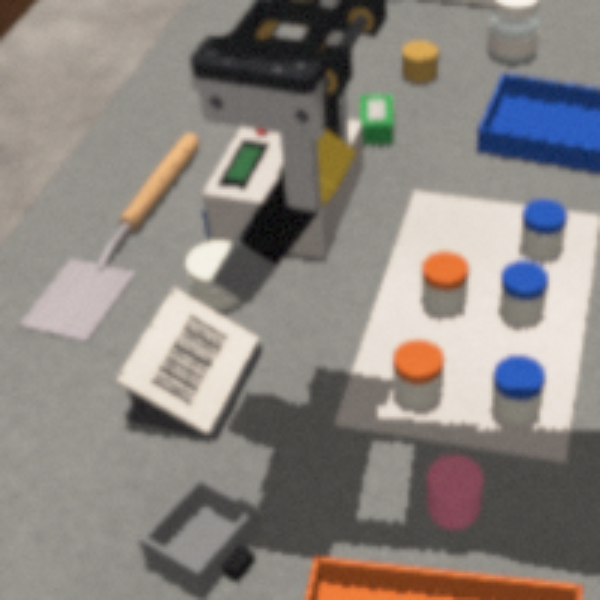

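The crop shows the scanner tilted towards the card at (190,360), with its bottom end at about (240,270). The empty dock is at (200,540). I'll lower it 18 mm and hold.

{"fn": "move_arm", "kwargs": {
  "moves": [
    [-0.001,-0.0007,0.01,0],
    [-0.002,-0.0015,0.018,0],
    [-0.002,-0.0015,0.018,0],
    [-0.002,-0.0015,0.018,0],
    [-0.002,-0.0015,0.018,0],
    [-0.002,-0.0015,0.018,0],
    [-0.002,-0.0015,0.018,0],
    [-0.002,-0.0015,0.018,0],
    [-0.002,-0.0015,0.018,0],
    [-0.002,-0.0015,0.018,0],
    [-0.002,-0.0015,0.018,0],
    [-0.002,-0.0015,0.018,0]
  ]
}}

```text
clock: 10.5
eef_pos: [595.4, 119.1, 179.4]
eef_rot: [3.142, 0.0, 3.095]
wrist_force: [0.4, -0.0, -2.2]
finger_gap: 43.6
finger_force: 40.0
```

{"fn": "move_arm", "kwargs": {
  "moves": [
    [0,0,0,0],
    [0,0,0,0],
    [0,0,0,0],
    [0,0,0,0],
    [0,0,0,0],
    [0,0,0,0],
    [0,0,0,0],
    [0,0,0,0],
    [0,0,0,0],
    [0,0,0,0],
    [0,0,0,0],
    [0,0,0,0]
  ]
}}

```text
clock: 11.7
eef_pos: [595.5, 119.1, 179.4]
eef_rot: [3.142, 0.0, 3.095]
wrist_force: [0.5, 0.1, -1.8]
finger_gap: 43.5
finger_force: 40.0
```

```bash
python3 tilt.py d 2>/dev/null | tail -4;python3 go.py
```

```text
top 0
tilt 31.281646728515625
len 103.27225364716409 perp [-26.9   4.3] lens local [-63.3 -82.4]
lens [658.7 116.1 116. ] aim [710.5 113.7  30.5] want aim [711 115 32]
clk 11.8 pos [595.4 119.1 179.3] yaw 177.3 gap 43.6 ff 40.0 F [-0.  -0.5 -1.2] rot [-3.142 -0.     3.095]
```

```bash
python3 - <<'E'
from h import *
c=dict(np.load('pics/side0.npz')); p=onz(c,[(246.7,251.7),(265,261.7),(227.7,271.7),(248.3,283.3)],30)
r=rect(p);print(np.round(p[:,:2],1).tolist(),r)
E
D="650,261.5"; python3 - <<'E'
import numpy as np
d=np.array([650,261.5]);u=np.array([-.952,.306])
for k in (57.5,50,40,30,20,10,5,0): print(k,np.round(d+u*k,1))
E
python3 go.py 595.3,279.1,140,162.2
```

```text
[[657.8, 233.3], [611.9, 249.2], [677.7, 289.8], [627.6, 306.1]] ((643.3789672851562, 269.4994201660156), (59.8270263671875, 52.73042297363281), 71.94358825683594)
57.5 [595.3 279.1]
50 [602.4 276.8]
40 [611.9 273.7]
30 [621.4 270.7]
20 [631.  267.6]
10 [640.5 264.6]
5 [645.2 263. ]
0 [650.  261.5]
clk 11.8 pos [595.4 119.1 179.3] yaw 177.3 gap 43.6 ff 40.0 F [-0.  -0.5 -1.2] rot [-3.142 -0.     3.095]
595.3,279.1,140,162.2 -> [0.0076, 0.1598, 0.0393] 0.264
```

{"fn": "move_arm", "kwargs": {
  "moves": [
    [0,0,-0.03,0],
    [0.002,0.03,-0.04,0.08],
    [0.004,0.07,-0.04,0.16],
    [0.006,0.11,-0.02,0.24],
    [0.0076,0.14,0,0.264],
    [0.0076,0.16,0,0.264],
    [0.0076,0.16,0,0.264],
    [0.0076,0.16,0,0.264]
  ]
}}

```text
clock: 12.65
eef_pos: [595.4, 279.1, 179.4]
eef_rot: [-3.142, 0.0, 2.831]
wrist_force: [0.6, -0.3, -1.8]
finger_gap: 43.4
finger_force: 40.0
```

```bash
python3 - <<'E'
from h import *
np.set_printoptions(precision=1,suppress=True)
for n in('side','top'):
    c=snap(n,n+'_e.png');P=cloud(c);X,Y,Z=P[...,0],P[...,1],P[...,2]
    w=(abs(X-650)<55)&(abs(Y-265)<55)
    m=w&(Z>24)&(Z<36); 
    if m.sum()>10: print(n,m.sum(),rect(P[m]))
    m=w&(Z>-5)&(Z<40)&(Z>8)
    if m.sum()>10: print(n,'all>8',m.sum(),rect(P[m]))
    m=w&(Z>1.5)&(Z<8)
    if m.sum()>5: print('floor',m.sum(),P[m].mean(0),rect(P[m]))
    if n=='side': cv2.imwrite('pics/se.png',cv2.resize(c['frame'][160:310,190:310],None,fx=4,fy=4,interpolation=cv2.INTER_CUBIC))
E
python3 tilt.py e 2>/dev/null|tail -3; python3 go.py
```

```text
side 287 ((649.9887084960938, 262.65435791015625), (65.85468292236328, 54.59386444091797), 70.61715698242188)
side all>8 657 ((644.1290283203125, 264.80908203125), (65.96057891845703, 67.01001739501953), 70.35568237304688)
floor 369 [650.6 260.3   3.7] ((648.7232055664062, 265.702392578125), (104.91848754882812, 106.06085205078125), 0.6535885334014893)
top 37 ((647.1444091796875, 235.821044921875), (57.92137145996094, 25.713754653930664), 2.840122699737549)
top all>8 60 ((645.6715087890625, 244.31784057617188), (30.862890243530273, 52.19123458862305), 70.3918228149414)
floor 94 [648.3 235.8   3.6] ((655.1983642578125, 237.634033203125), (116.05968475341797, 65.92333221435547), 14.677483558654785)
tilt 31.205417633056644
len 101.32512103485574 perp [-26.1   4.8] lens local [-61.6 -81.1]
lens [654.3 259.5 117.7] aim [703.6 243.6  32.2] want aim [711 115 32]
clk 12.9 pos [595.6 278.4 179.8] yaw 162.1 gap 43.8 ff 40.0 F [ 0.2  0.7 -2.2] rot [3.141 0.    2.83 ]
```

View pics/se.png

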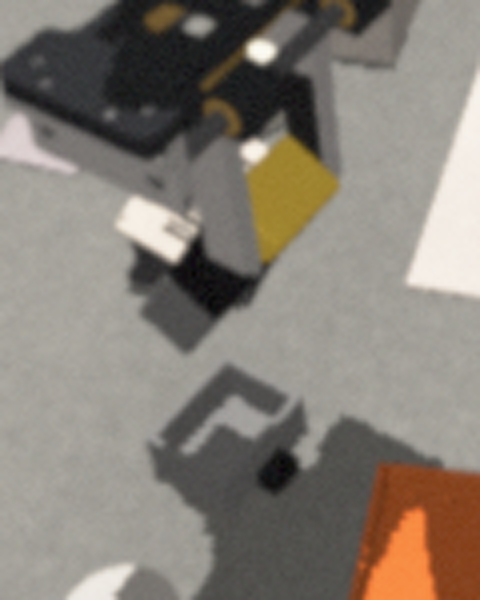

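The crop shows the tilted scanner's end at (190,320), just above the dock pocket at (230,400). The dock measures (650,262). I'll insert it tilted, then lever it upright.

{"fn": "move_arm", "kwargs": {
  "moves": [
    [0,-0.001,0.04,0],
    [0,-0.001,0.07,0],
    [0,-0.001,0.085,0],
    [0,-0.001,0.092,0],
    [0,-0.001,0.096,0],
    [0,-0.001,0.096,0],
    [0,-0.001,0.096,0]
  ]
}}

```text
clock: 13.6
eef_pos: [595.4, 278.5, 84.5]
eef_rot: [3.141, 0.001, 2.831]
wrist_force: [-0.3, 0.7, -2.4]
finger_gap: 43.5
finger_force: 40.0
```

```bash
python3 go.py
```

```text
clk 13.6 pos [595.4 278.5  84.5] yaw 162.2 gap 43.5 ff 40.0 F [-0.3  0.7 -2.4] rot [3.141e+00 1.000e-03 2.831e+00]
```

{"fn": "move_arm", "kwargs": {
  "moves": [
    [-0.003,0.002,0,0],
    [-0.009,0.002,-0.003,0],
    [-0.015,0.002,-0.006,0],
    [-0.021,0.002,-0.009,0],
    [-0.027,0.002,-0.01,0],
    [-0.033,0.002,-0.011,0],
    [-0.039,0.002,-0.012,0],
    [-0.045,0.002,-0.012,0],
    [-0.051,0.002,-0.012,0],
    [-0.056,0.002,-0.012,0],
    [-0.061,0.002,-0.012,0],
    [-0.061,0.002,-0.012,0]
  ],
  "squeeze": 20
}}

```text
clock: 14.8
eef_pos: [654.3, 261.2, 95.1]
eef_rot: [3.142, 0.0, 2.83]
wrist_force: [-1.4, -0.1, -1.1]
finger_gap: 43.7
finger_force: 20.0
```

```bash
python3 tilt.py f 2>/dev/null;python3 go.py; python3 -c "
import cv2;i=cv2.imread('pics/side_f.png');cv2.imwrite('pics/sf.png',cv2.resize(i[160:310,190:310],None,fx=4,fy=4))"
```

```text
side 1019
Ypct [-27.9  16.1  32.4]
XZ rect [-21.1 -70. ] [ 83.9 122. ] 89.92365264892578
-105 158 X [-17.1  38.9] Y [-28.7  33. ]
-95 176 X [-18.1  31.4] Y [-28.7  33. ]
-85 253 X [-19.5  31.2] Y [-31.   32.4]
-75 66 X [-11.9  18. ] Y [-17.9  23.5]
-65 80 X [-9.7 18.4] Y [-19.6  23.4]
-55 77 X [-10.1  19.1] Y [-16.   23.2]
-45 68 X [-7.3 19.5] Y [-17.4  22.7]
-35 80 X [-8.8 20.4] Y [-18.6  22.9]
top 3
tilt 0.00958825834095478
len 114.93198540775839 perp [-88.   36.6] lens local [ -25.7 -114.9]
lens [678.8 253.4  -0.8] aim [ 678.8  253.4 -100.8] want aim [711 115 32]
clk 14.9 pos [653.9 261.4  95.3] yaw 162.2 gap 44.0 ff 20.0 F [-0.   0.4 -2. ] rot [-3.141e+00  1.000e-03  2.831e+00]
```

View pics/sf.png

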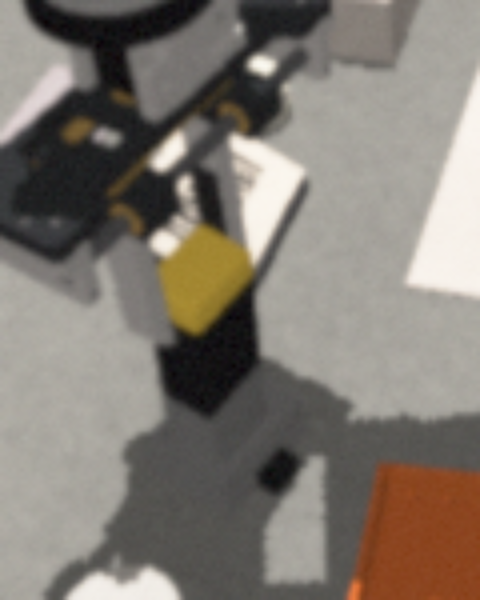

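The crop shows the scanner nearly upright in the dock (about 3° off), yellow end at (207,280). I'll lower it to the floor and release.

{"fn": "move_arm", "kwargs": {
  "moves": [
    [0,0,0.003,0],
    [0,0,0.006,0],
    [0,0,0.006,0],
    [0,0,0.006,0]
  ],
  "squeeze": 5
}}

```text
clock: 15.35
eef_pos: [653.7, 261.6, 89.2]
eef_rot: [-3.141, -0.0, 2.831]
wrist_force: [-0.1, -0.2, -0.7]
finger_gap: 43.8
finger_force: 5.0
```

{"fn": "move_arm", "kwargs": {
  "moves": [
    [0,0,0,0],
    [0,0,0,0],
    [0,0,0,0],
    [0,0,0,0],
    [0,0,0,0],
    [0,0,0,0],
    [0,0,-0.03,0],
    [0,0,-0.07,0],
    [0,0,-0.12,0],
    [0,0,-0.17,0],
    [0,0,-0.17,0]
  ],
  "jaw": 0.075
}}

```text
clock: 16.45
eef_pos: [655.2, 262.1, 267.9]
eef_rot: [3.134, 0.01, 2.831]
wrist_force: [0.6, 0.6, -0.4]
finger_gap: 74.9
finger_force: 0.0
```

```bash
cat > meas.py <<'E'
import sys; from h import *
np.set_printoptions(precision=1,suppress=True)
for n in ('top','side'):
    c=snap(n,'%s_%s.png'%(n,sys.argv[1])); P=cloud(c)
    for col,zt in (('blue',42),('orange',42),('yellow',144),('green',24)):
        for a,ce,m in blobs(c,col):
            if a>600: continue
            p=onz(c,[ce],zt)[0]
            if not(300<p[0]<720): continue
            print(n,col,a,'zmed %.0f'%np.nanmedian(P[m][:,2]),p[:2], 'y-corrected' if n=='top' else '')
E
python3 meas.py g; python3 go.py
```

```text
top blue 107 zmed 40 [469.4 -26.5] y-corrected
top blue 112 zmed 40 [ 464.8 -113.1] y-corrected
top blue 105 zmed 40 [456.   83.2] y-corrected
top orange 105 zmed 40 [534.7  84.6] y-corrected
top orange 100 zmed 40 [535.6 -22.9] y-corrected
top green 129 zmed 22 [ 655.9 -261.3] y-corrected
side blue 115 zmed 41 [ 462.8 -106.5] 
side blue 133 zmed 41 [467.3 -18.7] 
side blue 174 zmed 41 [454.5  91. ] 
side orange 115 zmed 41 [533.6 -15.1] 
side orange 150 zmed 41 [532.5  92.3] 
side yellow 406 zmed 143 [649.1 272.6] 
side green 120 zmed 20 [ 648.2 -238.4] 
clk 16.6 pos [653.9 261.6 260.1] yaw 162.2 gap 75.1 ff 0.0 F [-0.2  0.6 -0.8] rot [3.140e+00 1.000e-03 2.831e+00]
```

```bash
cat > plan.py <<'E'
# plan.py "x,y,z,yaw x,y,z,yaw ..." "..." : rows of successive calls, each relative to the pose where the last one ended
import sys; from h import *
s=manip.read_state(); p=s['eef_pos']; R=Ro.from_euler('xyz',s['eef_rot']).as_matrix(); psi=np.arctan2(R[1,0],R[0,0])
print('clk',round(s['clock'],1),np.round(p,1),round(np.degrees(psi),1),'gap',round(s['finger_gap'],1))
for g in sys.argv[1:]:
    R=Ro.from_euler('xyz',[np.pi,0,psi]).as_matrix(); rows=[]
    for a in g.split():
        v=np.array([float(t) for t in a.split(',')]); yaw=np.radians(v[3])
        t=-((yaw-psi+np.pi)%(2*np.pi)-np.pi)
        rows.append(np.round(np.r_[R.T@(v[:3]-p)/1000,t],3).tolist())
    print(rows); p=v[:3]; psi=yaw
E
python3 plan.py "535,84.6,200,180 535,84.6,80,180 535,84.6,8,180" "535,84.6,100,180 511,315,110,186 511,315,40,186 511,315,12,186" "511,315,110,186 535.5,-22.5,110,180 535.5,-22.5,50,180 535.5,-22.5,8,180"
```

```text
clk 16.6 [653.9 261.6 260.1] 162.2 gap 75.1
[[0.059, -0.205, 0.06, -0.311], [0.059, -0.205, 0.18, -0.311], [0.059, -0.205, 0.252, -0.311]]
[[0.0, 0.0, -0.092, -0.0], [0.024, 0.23, -0.102, -0.105], [0.024, 0.23, -0.032, -0.105], [0.024, 0.23, -0.004, -0.105]]
[[0.0, 0.0, -0.098, -0.0], [0.011, -0.338, -0.098, 0.105], [0.011, -0.338, -0.038, 0.105], [0.011, -0.338, 0.004, 0.105]]
```

{"fn": "move_arm", "kwargs": {
  "moves": [
    [0.015,-0.05,0,-0.1],
    [0.03,-0.1,0.02,-0.2],
    [0.045,-0.15,0.05,-0.311],
    [0.059,-0.205,0.08,-0.311],
    [0.059,-0.205,0.12,-0.311],
    [0.059,-0.205,0.16,-0.311],
    [0.059,-0.205,0.2,-0.311],
    [0.059,-0.205,0.2,-0.311],
    [0.059,-0.205,0.225,-0.311],
    [0.059,-0.205,0.243,-0.311],
    [0.059,-0.205,0.252,-0.311],
    [0.059,-0.205,0.252,-0.311]
  ],
  "jaw": 0.06
}}

```text
clock: 17.75
eef_pos: [534.6, 84.5, 7.4]
eef_rot: [-3.142, -0.001, -3.141]
wrist_force: [-0.2, -0.1, -0.6]
finger_gap: 60.1
finger_force: 0.0
```

```bash
python3 plan.py; python3 meas.py h
```

```text
clk 17.8 [534.6  84.5   7.4] -180.0 gap 60.1
top blue 107 zmed 39 [469.4 -26.5] y-corrected
top blue 112 zmed 39 [ 464.8 -113.1] y-corrected
top orange 100 zmed 40 [535.6 -22.9] y-corrected
top yellow 167 zmed 142 [653.4 259.9] y-corrected
top green 127 zmed 22 [ 655.8 -261.1] y-corrected
side blue 115 zmed 41 [ 462.8 -106.5] 
side blue 133 zmed 41 [467.3 -18.7] 
side blue 151 zmed 41 [454.4  92.3] 
side orange 21 zmed 41 [521.4 -15.4] 
side orange 30 zmed 41 [520.9  94.2] 
side yellow 417 zmed 142 [651.  271.2]
```

{"fn": "move_arm", "kwargs": {
  "moves": [
    [0,0,0,0],
    [0,0,0,0],
    [0,0,0,0],
    [0,0,0,0],
    [0,0,-0.02,0],
    [0,0,-0.06,0],
    [0,0,-0.092,0],
    [0,0,-0.092,0]
  ],
  "jaw": 0.03,
  "squeeze": 20
}}

```text
clock: 18.65
eef_pos: [536.8, 84.6, 103.6]
eef_rot: [3.141, 0.007, -3.141]
wrist_force: [0.3, -0.5, -0.5]
finger_gap: 39.2
finger_force: 20.0
```

{"fn": "move_arm", "kwargs": {
  "moves": [
    [0.005,0.045,-0.01,-0.02],
    [0.01,0.09,-0.01,-0.05],
    [0.015,0.135,-0.01,-0.08],
    [0.02,0.18,-0.01,-0.105],
    [0.024,0.22,-0.01,-0.105],
    [0.024,0.23,0.0,-0.105],
    [0.024,0.23,0.03,-0.105],
    [0.024,0.23,0.06,-0.105],
    [0.024,0.23,0.075,-0.105],
    [0.024,0.23,0.084,-0.105],
    [0.024,0.23,0.087,-0.105],
    [0.024,0.23,0.087,-0.105]
  ]
}}

```text
clock: 19.85
eef_pos: [511.2, 314.4, 12.9]
eef_rot: [3.141, 0.001, -3.037]
wrist_force: [-0.1, 0.7, -0.7]
finger_gap: 39.4
finger_force: 20.0
```

```bash
python3 plan.py "511,315,110,186" "535.5,-22.5,110,180 535.5,-22.5,50,180 535.5,-22.5,8,180"; python3 meas.py i | grep -v green
```

```text
clk 19.9 [511.2 314.4  12.9] -174.0 gap 39.4
[[0.0, 0.001, -0.097, 0.0]]
[[0.011, -0.338, -0.0, 0.105], [0.011, -0.338, 0.06, 0.105], [0.011, -0.338, 0.102, 0.105]]
top blue 107 zmed 40 [469.4 -26.5] y-corrected
top blue 112 zmed 40 [ 464.8 -113.1] y-corrected
top blue 105 zmed 40 [456.   83.2] y-corrected
top orange 100 zmed 40 [535.6 -22.9] y-corrected
top orange 31 zmed 21 [473.1 260.1] y-corrected
top yellow 165 zmed 142 [654.4 259.5] y-corrected
side blue 54 zmed 41 [446.3  98.5] 
side orange 17 zmed 42 [538.3 -25.9] 
side yellow 420 zmed 143 [649.6 272.4]
```

{"fn": "move_arm", "kwargs": {
  "moves": [
    [0,0,0.003,0],
    [0,0,0.003,0],
    [0,0,0.003,0]
  ]
}}

```text
clock: 20.25
eef_pos: [511.2, 314.6, 9.9]
eef_rot: [3.141, 0.001, -3.036]
wrist_force: [1.1, 1.0, 1.8]
finger_gap: 39.2
finger_force: 20.0
```

{"fn": "move_arm", "kwargs": {
  "moves": [
    [0,0,0,0],
    [0,0,0,0],
    [0,0,0,0],
    [0,0,-0.03,0],
    [0,0,-0.07,0],
    [0,0,-0.1,0],
    [0,0,-0.1,0]
  ],
  "jaw": 0.058
}}

```text
clock: 20.95
eef_pos: [512.4, 315.3, 113.8]
eef_rot: [3.139, 0.006, -3.036]
wrist_force: [-0.4, 0.6, 0.8]
finger_gap: 57.9
finger_force: 0.0
```

{"fn": "move_arm", "kwargs": {
  "moves": [
    [0.001,-0.05,0,0.02],
    [0.003,-0.1,0,0.04],
    [0.005,-0.15,0,0.06],
    [0.007,-0.2,0,0.08],
    [0.009,-0.25,0,0.1],
    [0.01,-0.3,0,0.105],
    [0.011,-0.338,0,0.105],
    [0.011,-0.338,0.02,0.105],
    [0.011,-0.338,0.06,0.105],
    [0.011,-0.338,0.09,0.105],
    [0.011,-0.338,0.102,0.105],
    [0.011,-0.338,0.102,0.105]
  ]
}}

```text
clock: 22.15
eef_pos: [534.3, -22.7, 5.8]
eef_rot: [3.141, -0.003, -3.141]
wrist_force: [0.6, 0.0, -0.3]
finger_gap: 58.1
finger_force: 0.0
```

```bash
python3 plan.py "535.5,-22.5,100,180" "431,307,110,186" "431,307,12,186" ; python3 meas.py j | grep -v green
```

```text
clk 22.1 [534.3 -22.7   5.8] -180.0 gap 58.1
[[-0.001, 0.0, -0.094, 0.0]]
[[0.105, 0.33, -0.01, -0.105]]
[[0.0, -0.0, 0.098, -0.0]]
top blue 112 zmed 39 [ 464.8 -113.1] y-corrected
top blue 105 zmed 41 [456.5  82.9] y-corrected
top yellow 166 zmed 142 [654.4 259.5] y-corrected
side blue 115 zmed 41 [ 462.8 -106.5] 
side blue 126 zmed 41 [467.2 -18.5] 
side blue 177 zmed 41 [454.8  91. ] 
side orange 32 zmed 41 [522.9 -18.5] 
side yellow 418 zmed 142 [649.9 271.8]
```

{"fn": "move_arm", "kwargs": {
  "moves": [
    [0,0,-0.001,0],
    [0,0,-0.001,0],
    [0,0,-0.001,0],
    [0,0,-0.001,0],
    [0,0,-0.02,0],
    [0,0,-0.06,0],
    [0,0,-0.095,0],
    [0,0,-0.105,0],
    [0,0,-0.105,0]
  ],
  "jaw": 0.03
}}

```text
clock: 23.15
eef_pos: [535.9, -22.9, 113.5]
eef_rot: [-3.141, 0.003, -3.141]
wrist_force: [-0.4, 0.5, -1.3]
finger_gap: 39.0
finger_force: 20.0
```

{"fn": "move_arm", "kwargs": {
  "moves": [
    [0.015,0.047,0,-0.02],
    [0.03,0.094,0,-0.05],
    [0.045,0.141,0,-0.08],
    [0.06,0.188,0,-0.105],
    [0.075,0.235,0,-0.105],
    [0.09,0.282,0,-0.105],
    [0.105,0.33,0,-0.105],
    [0.105,0.33,0,-0.105],
    [0.105,0.33,0.03,-0.105],
    [0.105,0.33,0.06,-0.105],
    [0.105,0.33,0.08,-0.105],
    [0.105,0.33,0.08,-0.105]
  ]
}}

```text
clock: 24.35
eef_pos: [428.4, 305.3, 28.5]
eef_rot: [-3.139, -0.006, -3.037]
wrist_force: [0.0, 0.4, 0.2]
finger_gap: 39.3
finger_force: 20.0
```

```bash
python3 plan.py "431,307,9,186" "431,307,110,186" "456.3,83,110,180" "456.3,83,7,180"; python3 meas.py k | grep -v green
```

```text
clk 24.4 [428.4 305.3  28.5] -174.0 gap 39.3
[[-0.003, 0.001, 0.019, 0.0]]
[[0.0, 0.0, -0.101, -0.0]]
[[-0.002, -0.225, -0.0, 0.105]]
[[0.0, -0.0, 0.103, -0.0]]
top blue 107 zmed 40 [469.4 -26.5] y-corrected
top blue 112 zmed 40 [ 464.8 -113.1] y-corrected
top blue 105 zmed 40 [456.   83.2] y-corrected
top yellow 165 zmed 142 [654.4 259.5] y-corrected
side blue 463 zmed 7 [ 509.4 -268.4] 
side yellow 423 zmed 142 [649.7 272.1]
```

{"fn": "move_arm", "kwargs": {
  "moves": [
    [0,0,0.01,0],
    [0,0,0.017,0],
    [0,0,0.02,0],
    [0,0,0.02,0],
    [0,0,0.02,0]
  ]
}}

```text
clock: 24.95
eef_pos: [430.4, 307.2, 12.5]
eef_rot: [3.141, 0.0, -3.036]
wrist_force: [-1.1, -0.3, -1.4]
finger_gap: 39.1
finger_force: 20.0
```

{"fn": "move_arm", "kwargs": {
  "moves": [
    [0,0,0,0],
    [0,0,0,0],
    [0,0,0,0],
    [0,0,-0.03,0],
    [0,0,-0.07,0],
    [0,0,-0.1,0],
    [0,0,-0.1,0]
  ],
  "jaw": 0.058
}}

```text
clock: 25.65
eef_pos: [431.9, 308.2, 116.5]
eef_rot: [3.139, 0.006, -3.036]
wrist_force: [0.3, -1.2, -0.6]
finger_gap: 58.0
finger_force: 0.0
```

{"fn": "move_arm", "kwargs": {
  "moves": [
    [0,-0.045,0,0.02],
    [0,-0.09,0,0.04],
    [0,-0.135,0,0.06],
    [0,-0.18,0,0.08],
    [-0.001,-0.215,0,0.105],
    [-0.001,-0.225,0,0.105],
    [-0.001,-0.225,0.02,0.105],
    [-0.001,-0.225,0.06,0.105],
    [-0.001,-0.225,0.09,0.105],
    [-0.001,-0.225,0.1,0.105],
    [-0.001,-0.225,0.101,0.105],
    [-0.001,-0.225,0.101,0.105]
  ]
}}

```text
clock: 26.85
eef_pos: [455.5, 83.8, 12.2]
eef_rot: [3.141, 0.001, -3.141]
wrist_force: [-0.1, 0.9, 0.5]
finger_gap: 57.9
finger_force: 0.0
```

```bash
python3 plan.py "456.3,83,110,180" "402,-291,110,177" "402,-291,14,177"; python3 meas.py l | grep -v green
```

```text
clk 26.9 [455.5  83.8  12.2] -180.0 gap 57.9
[[-0.001, -0.001, -0.098, 0.001]]
[[0.054, -0.374, -0.0, 0.052]]
[[0.0, -0.0, 0.096, -0.0]]
top blue 109 zmed 40 [469.4 -26.2] y-corrected
top blue 112 zmed 40 [ 464.8 -113.1] y-corrected
top yellow 165 zmed 141 [654.4 259.5] y-corrected
side blue 248 zmed 9 [ 390.9 -217. ] 
side blue 45 zmed 43 [477.7 -21.6] 
side blue 29 zmed 41 [441.3  91.3] 
side yellow 417 zmed 142 [649.8 271.8]
```

{"fn": "move_arm", "kwargs": {
  "moves": [
    [0,0,0.003,0],
    [0,0,0.005,0],
    [0,0,0.005,0]
  ]
}}

```text
clock: 27.25
eef_pos: [454.8, 83.5, 6.3]
eef_rot: [-3.142, -0.0, -3.141]
wrist_force: [0.5, 0.0, 0.3]
finger_gap: 58.1
finger_force: 0.0
```

{"fn": "move_arm", "kwargs": {
  "moves": [
    [0,0,0,0],
    [0,0,0,0],
    [0,0,0,0],
    [0,0,0,0],
    [0,0,-0.02,0],
    [0,0,-0.06,0],
    [0,0,-0.095,0],
    [0,0,-0.105,0],
    [0,0,-0.105,0]
  ],
  "jaw": 0.03
}}

```text
clock: 28.15
eef_pos: [455.5, 83.5, 112.3]
eef_rot: [3.141, 0.002, -3.141]
wrist_force: [0.7, -0.7, -0.8]
finger_gap: 39.6
finger_force: 20.0
```

{"fn": "move_arm", "kwargs": {
  "moves": [
    [0.006,-0.045,0,0],
    [0.013,-0.09,0,0.01],
    [0.019,-0.135,0,0.02],
    [0.026,-0.18,0,0.03],
    [0.032,-0.225,0,0.04],
    [0.039,-0.27,0,0.052],
    [0.045,-0.315,0,0.052],
    [0.051,-0.355,0,0.052],
    [0.054,-0.374,0,0.052],
    [0.054,-0.374,0,0.052],
    [0.054,-0.374,0.03,0.052],
    [0.054,-0.374,0.06,0.052]
  ]
}}

```text
clock: 29.35
eef_pos: [400.9, -289.5, 49.7]
eef_rot: [3.141, -0.0, 3.09]
wrist_force: [0.7, 0.6, -1.4]
finger_gap: 39.4
finger_force: 20.0
```

```bash
python3 plan.py "402,-291,10,177" "402,-291,110,177" "469,-26.3,110,180" "469,-26.3,7,180"; python3 meas.py m | grep -v green
```

```text
clk 29.4 [ 400.9 -289.5   49.7] 177.0 gap 39.4
[[-0.001, -0.001, 0.04, 0.001]]
[[0.0, 0.0, -0.1, -0.0]]
[[-0.053, 0.268, 0.0, -0.052]]
[[0.0, -0.0, 0.103, -0.0]]
top blue 106 zmed 41 [469.3 -26.6] y-corrected
top blue 112 zmed 40 [ 464.8 -113.1] y-corrected
top blue 15 zmed 2 [ 418.1 -266.1] y-corrected
top yellow 165 zmed 142 [654.4 259.5] y-corrected
side blue 115 zmed 41 [ 462.8 -106.5] 
side blue 134 zmed 41 [467.1 -18.6] 
side yellow 414 zmed 142 [650.1 271.6]
```

{"fn": "move_arm", "kwargs": {
  "moves": [
    [-0.001,-0.001,0.02,0],
    [-0.001,-0.001,0.035,0],
    [-0.001,-0.001,0.04,0],
    [-0.001,-0.001,0.04,0],
    [-0.001,-0.001,0.04,0]
  ]
}}

```text
clock: 29.95
eef_pos: [402.4, -291.6, 12.3]
eef_rot: [-3.141, 0.001, 3.09]
wrist_force: [1.1, 0.8, -0.4]
finger_gap: 39.2
finger_force: 20.0
```

{"fn": "move_arm", "kwargs": {
  "moves": [
    [0,0,0,0],
    [0,0,0,0],
    [0,0,0,0],
    [0,0,-0.03,0],
    [0,0,-0.07,0],
    [0,0,-0.1,0],
    [0,0,-0.1,0]
  ],
  "jaw": 0.058
}}

```text
clock: 30.65
eef_pos: [403.4, -292.8, 115.4]
eef_rot: [-3.138, 0.005, 3.09]
wrist_force: [0.0, -0.0, -0.6]
finger_gap: 57.6
finger_force: 0.0
```

{"fn": "move_arm", "kwargs": {
  "moves": [
    [-0.01,0.045,0,0],
    [-0.019,0.09,0,-0.02],
    [-0.028,0.135,0,-0.04],
    [-0.037,0.18,0,-0.052],
    [-0.046,0.225,0,-0.052],
    [-0.053,0.26,0,-0.052],
    [-0.053,0.268,0,-0.052],
    [-0.053,0.268,0.03,-0.052],
    [-0.053,0.268,0.07,-0.052],
    [-0.053,0.268,0.095,-0.052],
    [-0.053,0.268,0.102,-0.052],
    [-0.053,0.268,0.102,-0.052]
  ]
}}

```text
clock: 31.85
eef_pos: [468.2, -27.1, 8.8]
eef_rot: [3.141, -0.002, 3.141]
wrist_force: [-1.1, -0.2, 0.1]
finger_gap: 57.8
finger_force: 0.0
```

```bash
python3 plan.py "469.3,-26.5,7,180" "469.3,-26.5,110,180" "457,-294.7,110,177" "457,-294.7,10,177"; python3 meas.py n | grep -v green
```

```text
clk 31.9 [468.2 -27.1   8.8] 180.0 gap 57.8
[[-0.001, 0.001, 0.002, -0.0]]
[[0.0, 0.0, -0.103, -0.0]]
[[0.012, -0.268, -0.0, 0.052]]
[[0.0, -0.0, 0.1, -0.0]]
top yellow 165 zmed 142 [654.4 259.5] y-corrected
side blue 556 zmed 16 [ 404.4 -249.4] 
side blue 108 zmed 13 [ 530.4 -228.9] 
side blue 27 zmed 40 [454.5 -18.9] 
side yellow 415 zmed 142 [650.1 271.3]
```

{"fn": "move_arm", "kwargs": {
  "moves": [
    [-0.001,0,0.002,0],
    [-0.001,0,0.002,0],
    [-0.001,0,0.002,0],
    [-0.001,0,0.002,0],
    [-0.001,0,-0.02,0],
    [-0.001,0,-0.06,0],
    [-0.001,0,-0.095,0],
    [-0.001,0,-0.103,0],
    [-0.001,0,-0.103,0]
  ],
  "jaw": 0.03
}}

```text
clock: 32.85
eef_pos: [470.2, -26.7, 113.1]
eef_rot: [-3.141, 0.002, -3.141]
wrist_force: [-0.0, -0.2, -1.0]
finger_gap: 39.3
finger_force: 20.0
```

{"fn": "move_arm", "kwargs": {
  "moves": [
    [0.002,-0.045,0,0],
    [0.004,-0.09,0,0.02],
    [0.006,-0.135,0,0.04],
    [0.008,-0.18,0,0.052],
    [0.01,-0.225,0,0.052],
    [0.012,-0.26,0,0.052],
    [0.012,-0.268,0,0.052],
    [0.012,-0.268,0,0.052],
    [0.012,-0.268,0.03,0.052],
    [0.012,-0.268,0.065,0.052],
    [0.012,-0.268,0.08,0.052],
    [0.012,-0.268,0.08,0.052]
  ]
}}

```text
clock: 34.05
eef_pos: [456.7, -292.3, 29.7]
eef_rot: [3.139, -0.004, 3.091]
wrist_force: [0.3, -0.0, 0.5]
finger_gap: 39.3
finger_force: 20.0
```

```bash
python3 plan.py "457,-294.7,8.5,177" "457,-294.7,110,177" "465,-113,110,180" "465,-113,7,180"; python3 meas.py o | grep -v green
```

```text
clk 34.0 [ 456.7 -292.3   29.7] 177.1 gap 39.3
[[-0.0, -0.002, 0.021, 0.002]]
[[0.0, 0.0, -0.101, -0.0]]
[[0.002, 0.182, 0.0, -0.052]]
[[0.0, -0.0, 0.103, -0.0]]
top blue 258 zmed 4 [ 526.3 -271.2] y-corrected
top blue 16 zmed 3 [ 479.7 -265. ] y-corrected
top blue 112 zmed 40 [ 464.8 -113.1] y-corrected
top yellow 166 zmed 141 [654.4 259.5] y-corrected
side blue 124 zmed 41 [ 462.7 -108.1] 
side yellow 417 zmed 142 [650.  271.8]
```

{"fn": "move_arm", "kwargs": {
  "moves": [
    [0,0,0.01,0],
    [0,0,0.018,0],
    [0,0,0.022,0],
    [0,0,0.024,0],
    [0,0,0.024,0],
    [0,0,0.024,0]
  ]
}}

```text
clock: 34.75
eef_pos: [458.0, -294.6, 9.2]
eef_rot: [3.142, 0.001, 3.09]
wrist_force: [-4.2, 4.4, 11.4]
finger_gap: 39.4
finger_force: 20.0
```

{"fn": "move_arm", "kwargs": {
  "moves": [
    [0,0,0,0],
    [0,0,0,0],
    [0,0,0,0],
    [0,0,-0.03,0],
    [0,0,-0.07,0],
    [0,0,-0.1,0],
    [0,0,-0.1,0]
  ],
  "jaw": 0.058
}}

```text
clock: 35.45
eef_pos: [459.3, -295.9, 112.4]
eef_rot: [-3.138, 0.006, 3.09]
wrist_force: [-0.1, -0.6, 0.3]
finger_gap: 58.0
finger_force: 0.0
```

{"fn": "move_arm", "kwargs": {
  "moves": [
    [0,0.045,0,0],
    [0,0.09,0,-0.02],
    [0.001,0.135,0,-0.04],
    [0.002,0.17,0,-0.052],
    [0.002,0.182,0,-0.052],
    [0.002,0.182,0,-0.052],
    [0.002,0.182,0.03,-0.052],
    [0.002,0.182,0.07,-0.052],
    [0.002,0.182,0.095,-0.052],
    [0.002,0.182,0.103,-0.052],
    [0.002,0.182,0.103,-0.052],
    [0.002,0.182,0.103,-0.052]
  ]
}}

```text
clock: 36.65
eef_pos: [465.9, -113.6, 6.4]
eef_rot: [-3.141, 0.001, 3.141]
wrist_force: [1.0, 0.3, -0.2]
finger_gap: 57.9
finger_force: 0.0
```

```bash
python3 plan.py "465,-113,7,180" "465,-113,110,180" "511,-298,110,177" "511,-298,30,177"; python3 meas.py p | grep -v green
```

```text
clk 36.6 [ 465.9 -113.6    6.4] 180.0 gap 57.9
[[0.001, 0.001, -0.001, -0.0]]
[[0.0, 0.0, -0.103, -0.0]]
[[-0.046, -0.185, -0.0, 0.052]]
[[0.0, -0.0, 0.08, -0.0]]
top yellow 166 zmed 142 [654.4 259.5] y-corrected
side blue 230 zmed 12 [ 525.9 -257.7] 
side blue 518 zmed 16 [ 401.8 -249.4] 
side blue 30 zmed 3 [ 489.6 -253.3] 
side blue 25 zmed 41 [ 450.7 -105.5] 
side yellow 416 zmed 142 [650.1 271.4]
```

{"fn": "move_arm", "kwargs": {
  "moves": [
    [0.001,0,0,0],
    [0.001,0,0,0],
    [0.001,0,0,0],
    [0.001,0,0,0],
    [0.001,0,-0.02,0],
    [0.001,0,-0.06,0],
    [0.001,0,-0.095,0],
    [0.001,0,-0.103,0],
    [0.001,0,-0.103,0]
  ],
  "jaw": 0.03
}}

```text
clock: 37.65
eef_pos: [464.6, -113.0, 109.1]
eef_rot: [-3.141, 0.002, -3.141]
wrist_force: [-0.5, -1.1, -0.5]
finger_gap: 39.1
finger_force: 20.0
```

{"fn": "move_arm", "kwargs": {
  "moves": [
    [-0.011,-0.045,0,0],
    [-0.022,-0.09,0,0.02],
    [-0.033,-0.135,0,0.04],
    [-0.044,-0.175,0,0.052],
    [-0.046,-0.185,0,0.052],
    [-0.046,-0.185,0,0.052],
    [-0.046,-0.185,0.03,0.052],
    [-0.046,-0.185,0.065,0.052],
    [-0.046,-0.185,0.085,0.052],
    [-0.046,-0.185,0.095,0.052],
    [-0.046,-0.185,0.097,0.052],
    [-0.046,-0.185,0.097,0.052]
  ]
}}

```text
clock: 38.85
eef_pos: [510.5, -297.4, 11.9]
eef_rot: [-3.141, 0.0, 3.09]
wrist_force: [-0.9, -0.6, 0.0]
finger_gap: 39.4
finger_force: 20.0
```

```bash
python3 plan.py "511,-298,9,177"
```

```text
clk 38.9 [ 510.5 -297.4   11.9] 177.1 gap 39.4
[[-0.0, -0.001, 0.003, 0.001]]
```

{"fn": "move_arm", "kwargs": {
  "moves": [
    [0,0,0.003,0],
    [0,0,0.003,0],
    [0,0,0.003,0]
  ]
}}

```text
clock: 39.15
eef_pos: [510.4, -297.9, 8.8]
eef_rot: [-3.141, 0.001, 3.09]
wrist_force: [0.5, -1.1, -0.9]
finger_gap: 39.5
finger_force: 20.0
```

{"fn": "move_arm", "kwargs": {
  "moves": [
    [0,0,0,0],
    [0,0,0,0],
    [0,0,0,0],
    [0,0,-0.03,0],
    [0,0,-0.07,0],
    [0,0,-0.12,0],
    [0,0,-0.17,0],
    [0,0.04,-0.18,0],
    [0,0.09,-0.19,0],
    [0,0.14,-0.19,0],
    [0,0.18,-0.19,0],
    [0,0.18,-0.19,0]
  ],
  "jaw": 0.058
}}

```text
clock: 40.35
eef_pos: [519.7, -114.2, 198.8]
eef_rot: [3.141, 0.001, 3.094]
wrist_force: [-0.3, -0.9, -0.0]
finger_gap: 58.0
finger_force: 0.0
```

```bash
python3 plan.py "656.5,-262,100,195" "656.5,-262,16,195"; python3 meas.py q; python3 - <<'E'
from h import *
t=cv2.imread('pics/top_q.png'); s=cv2.imread('pics/side_q.png')
a=cv2.resize(t[130:280,180:440],None,fx=3,fy=3);cv2.imwrite('pics/tq.png',a)
cv2.imwrite('pics/sq.png',cv2.resize(s[90:350,240:460],None,fx=2.3,fy=2.3))
E
```

```text
clk 40.4 [ 519.7 -114.2  198.8] 177.3 gap 58.0
[[-0.144, -0.141, 0.099, -0.31]]
[[-0.0, -0.0, 0.084, -0.0]]
top yellow 165 zmed 142 [654.4 259.5] y-corrected
top green 129 zmed 22 [ 655.6 -261. ] y-corrected
side yellow 415 zmed 143 [650.2 271.1] 
side green 119 zmed 20 [ 648.4 -238.7]
```

View pics/tq.png

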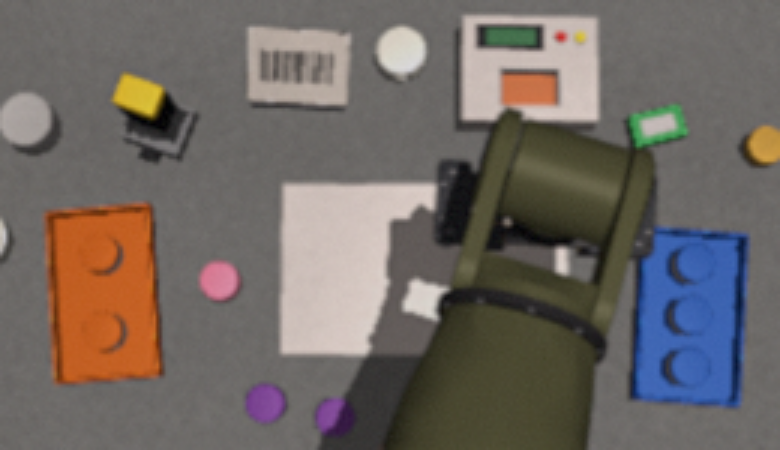

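The crop shows three blue-capped crucibles standing in the blue tray at (690,265/315/367), and two orange ones in the orange tray at (103,252/330). The scanner is docked at (150,110) and the module is at (658,125). The recess is at (530,88).

```bash
python3 - <<'E'
from h import *
np.set_printoptions(precision=1,suppress=True)
for n,f in (('top','pics/top0.npz'),('side','pics/side0.npz')):
    c=dict(np.load(f)); fr=c['frame']
    # rectify controller-top plane z=55 to 1 mm grid
    xs=np.arange(640,780);ys=np.arange(-210,-45)
    G=np.stack(np.meshgrid(xs,ys,indexing='ij'),-1).reshape(-1,2); W=np.c_[G,np.full(len(G),55.)]
    R=Ro.from_euler('xyz',c['orientation']).as_matrix(); 
    K=np.array([[c['fx'],0,c['cx']],[0,c['fy'],c['cy']],[0,0,1.]])
    rv=cv2.Rodrigues(R.T)[0]; uv=cv2.projectPoints(W,rv,-R.T@c['origin'],K,c['D'])[0].reshape(len(xs),len(ys),2).astype(np.float32)
    im=cv2.remap(fr,uv[...,0],uv[...,1],cv2.INTER_LINEAR)
    hsv=cv2.cvtColor(im,cv2.COLOR_BGR2HSV); w=((hsv[...,1]<70)&(hsv[...,2]>140)).astype(np.uint8)
    hole=1-w
    k,l,s,ce=cv2.connectedComponentsWithStats(hole); i=l[688-640,-125+210]
    v=np.argwhere(l==i); r=cv2.minAreaRect((v+[640,-210]).astype(np.float32)); print(n,'hole',r,v.min(0)+[640,-210],v.max(0)+[640,-210])
    cnt=max(cv2.findContours(w,cv2.RETR_EXTERNAL,cv2.CHAIN_APPROX_NONE)[0],key=cv2.contourArea)
    r=cv2.minAreaRect(cnt); print(' body ctr x,y',r[0][1]+640,r[0][0]-210,r[1],r[2])
    cv2.imwrite('pics/rec_%s.png'%n,cv2.resize(im,None,fx=3,fy=3))
a=cv2.imread('pics/rec_top.png');b=cv2.imread('pics/rec_side.png');cv2.imwrite('pics/rec.png',cv2.resize(cv2.hconcat([a,b]),None,fx=.8,fy=.8))
E
```

```text
top hole ((688.5, -125.5), (59.0, 39.0), 90.0) [ 669 -155] [708 -96]
 body ctr x,y 709.5 -126.5 (111.0, 141.0) 90.0
side hole ((685.0, -120.5), (55.0, 36.0), 90.0) [ 667 -148] [703 -93]
 body ctr x,y 713.9999847412109 -128.00001525878906 (163.99996948242188, 129.99996948242188) -0.0
```

View pics/rec.png

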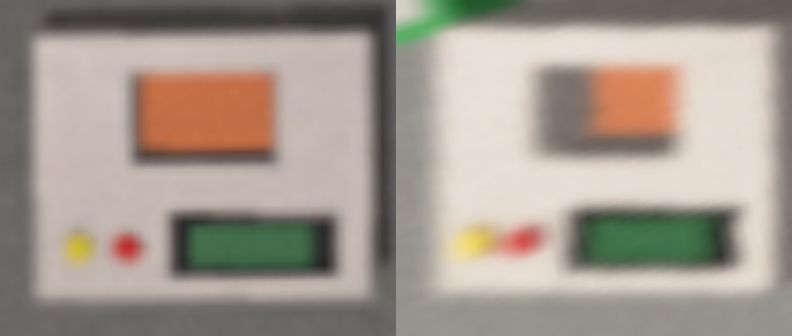

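{"fn": "move_arm", "kwargs": {
  "moves": [
    [-0.036,-0.035,0,-0.08],
    [-0.072,-0.07,0,-0.16],
    [-0.108,-0.105,0.02,-0.24],
    [-0.144,-0.141,0.06,-0.31],
    [-0.144,-0.141,0.1,-0.31],
    [-0.144,-0.141,0.14,-0.31],
    [-0.144,-0.141,0.165,-0.31],
    [-0.144,-0.141,0.18,-0.31],
    [-0.144,-0.141,0.186,-0.31],
    [-0.144,-0.141,0.186,-0.31],
    [-0.144,-0.141,0.186,-0.31]
  ],
  "jaw": 0.078
}}

```text
clock: 41.55
eef_pos: [656.8, -267.0, 14.2]
eef_rot: [-3.14, 0.002, -2.884]
wrist_force: [-0.2, 0.5, 0.4]
finger_gap: 77.9
finger_force: 0.0
```

The recess shows as a dark-rimmed copper rectangle in both rectified views. The top camera puts it at (688.6,-125) and the side camera at (686.5,-122). I'll check each camera's bias against the crucibles, whose positions the gripper knows.

```bash
python3 - <<'E'
from h import *
np.set_printoptions(precision=1,suppress=True)
T=[(511.2,314.6),(430.4,307.2),(402.4,-291.6),(458,-294.6),(510.4,-297.9)]
for n in('top','side'):
    c=snap(n);P=cloud(c)
    for t in T:
        m=(np.hypot(P[...,0]-t[0],P[...,1]-t[1])<30)&(P[...,2]>39.5)&(P[...,2]<50)
        v,u=np.nonzero(m)
        if len(u)>30:
            q=onz(c,np.c_[u,v],44)[:,:2]; r=cv2.minEnclosingCircle(q.astype(np.float32))
            print(n,len(u),'zmed',np.median(P[m][:,2]),'mean-true',q.mean(0)-t,'circ',np.array(r[0])-t,r[1])
E
python3 plan.py "656,-261.5,13,195"
```

```text
top 106 zmed 42.979578901876835 mean-true [ 0.3 -1. ] circ [-0.1 -0.7] 20.034557342529297
top 101 zmed 43.02056757963737 mean-true [-0.1  0.1] circ [-0.5 -0.1] 20.096778869628906
side 321 zmed 42.82132698302951 mean-true [-1.3  3.3] circ [-1.5  3. ] 20.467233657836914
side 326 zmed 42.64130757948999 mean-true [-0.8  3.5] circ [-0.8  3. ] 20.22866439819336
side 79 zmed 41.781412223902635 mean-true [-1.4  8.1] circ [-2.4  7.9] 20.036893844604492
side 81 zmed 41.66832563469234 mean-true [-4.1  8. ] circ [-5.   8.1] 20.534257888793945
side 76 zmed 41.503195263533826 mean-true [-3.9  7.1] circ [-5.   7.6] 21.062986373901367
clk 41.6 [ 656.8 -266.7   14.1] -165.2 gap 78.0
[[-0.001, 0.005, 0.001, -0.004]]
```

{"fn": "move_arm", "kwargs": {
  "moves": [
    [-0.001,0.003,0.001,0],
    [-0.001,0.005,0.001,0],
    [-0.001,0.005,0.001,0],
    [-0.001,0.005,0.001,0]
  ]
}}

```text
clock: 42.05
eef_pos: [655.8, -261.1, 11.5]
eef_rot: [-3.142, 0.0, -2.883]
wrist_force: [0.6, -0.4, 0.3]
finger_gap: 78.3
finger_force: 0.0
```

{"fn": "move_arm", "kwargs": {
  "moves": [
    [0,0,0,0],
    [0,0,0,0],
    [0,0,0,0],
    [0,0,0,0],
    [0,0,0,0],
    [0,0,-0.03,0],
    [0,0,-0.07,0],
    [0,0,-0.11,0],
    [0,0,-0.11,0],
    [0,0,-0.11,0]
  ],
  "jaw": 0.045,
  "squeeze": 25
}}

```text
clock: 43.05
eef_pos: [656.0, -261.4, 122.0]
eef_rot: [-3.141, 0.001, -2.883]
wrist_force: [0.5, 0.5, -0.4]
finger_gap: 45.2
finger_force: 0.0
```

```bash
python3 plan.py "688.6,-125.3,122,180" "688.6,-125.3,72,180"; python3 - <<'E'
from h import *
s=manip.read_state();g=s['eef_pos'];c=snap('side');P=cloud(c)
m=cv2.inRange(cv2.cvtColor(c['frame'],cv2.COLOR_BGR2HSV),(50,60,40),(85,255,255))>0
m&=np.hypot(P[...,0]-g[0],P[...,1]-g[1])<60
q=P[m]; print(len(q),np.round(np.percentile(q,[2,50,98],axis=0)-g,1))
f=q[q[:,2]<g[2]+8]; print(cv2.minAreaRect(q[:,:2].astype(np.float32)))
cv2.imwrite('pics/sm.png',cv2.resize(c['frame'][60:200,250:380],None,fx=4,fy=4))
E
```

```text
clk 43.0 [ 656.  -261.4  122. ] -165.2 gap 45.2
[[-0.066, 0.123, -0.0, 0.258]]
[[0.0, -0.0, 0.05, -0.0]]
127 [[ -21.5  -25.  -121.9]
 [  -7.    20.9 -101.9]
 [  17.    28.9  -96.8]]
((654.4876098632812, -259.546630859375), (30.957120895385742, 58.0009651184082), 14.611273765563965)
```

View pics/sm.png

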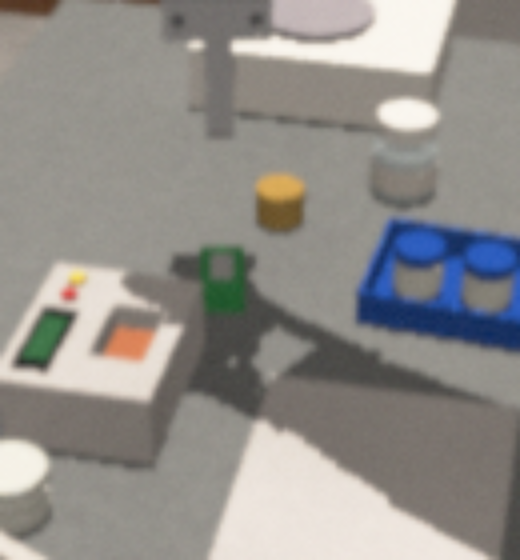

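The crop shows the module still on the table at (222,280), so the fingers hadn't closed before the lift. I'll retry with a longer close.

```bash
python3 - <<'E'
from h import *
c=snap('side'); 
for a,ce,m in blobs(c,'green'): print('side',a,ce,onz(c,[ce],24)[0])
c=snap('top')
for a,ce,m in blobs(c,'green'):
    v,u=np.nonzero(m); print(a,ce,rect(onz(c,np.c_[u,v],24)))
E
```

```text
side 110 [305.44545455 131.38181818] [ 646.69763421 -233.63849366   24.        ]
side 74 [260.83783784 144.22972973] [ 755.83098916 -142.53204706   24.        ]
92 [349.81521739 141.65217391] ((751.0027465820312, -108.39015197753906), (16.321229934692383, 50.89982604980469), 1.0558170080184937)
```

{"fn": "move_arm", "kwargs": {
  "moves": [
    [0,0,0,0],
    [0,0,0.03,0],
    [0,0,0.06,0],
    [0,0,0.06,0]
  ],
  "jaw": 0.078
}}

```text
clock: 43.6
eef_pos: [653.5, -260.2, 56.1]
eef_rot: [3.136, -0.006, -2.883]
wrist_force: [-0.7, 0.3, -0.7]
finger_gap: 73.6
finger_force: 0.0
```

{"fn": "move_arm", "kwargs": {
  "moves": [
    [0,0,-0.03,0],
    [0.05,0,-0.08,0],
    [0.1,0,-0.1,0],
    [0.15,0,-0.1,0],
    [0.2,0,-0.1,0],
    [0.2,0,-0.1,0],
    [0.2,0,-0.1,0]
  ]
}}

```text
clock: 44.3
eef_pos: [460.7, -313.5, 163.5]
eef_rot: [-3.14, 0.001, -2.886]
wrist_force: [0.8, 0.3, -0.0]
finger_gap: 78.2
finger_force: 0.0
```

```bash
python3 - <<'E'
from h import *
c=snap('top','t_r.png')
for a,ce,m in blobs(c,'green'):
    v,u=np.nonzero(m); print(a,ce,rect(onz(c,np.c_[u,v],24)),onz(c,[ce],24))
E
python3 plan.py "655.8,-257,120,195"
```

```text
95 [349.73684211 141.68421053] ((751.00244140625, -108.3725357055664), (16.321237564086914, 50.93503189086914), 1.055706262588501) [[ 750.37702045 -107.53312902   24.        ]]
131 [398.30534351 171.86259542] ((656.1893310546875, -262.10064697265625), (36.28194046020508, 59.313865661621094), 15.22232437133789) [[ 655.72205298 -261.2336588    24.        ]]
clk 44.4 [ 462.1 -313.   163.1] -165.3 gap 78.1
[[-0.202, 0.005, 0.043, -0.005]]
```

{"fn": "move_arm", "kwargs": {
  "moves": [
    [-0.05,0,0,0],
    [-0.1,0,0,0],
    [-0.15,0.002,0.02,-0.002],
    [-0.2,0.005,0.04,-0.005],
    [-0.202,0.005,0.08,-0.005],
    [-0.202,0.005,0.12,-0.005],
    [-0.202,0.005,0.14,-0.005],
    [-0.202,0.005,0.149,-0.005],
    [-0.202,0.005,0.151,-0.005],
    [-0.202,0.005,0.151,-0.005],
    [-0.202,0.005,0.151,-0.005]
  ]
}}

```text
clock: 45.45
eef_pos: [657.3, -256.2, 12.1]
eef_rot: [-3.14, 0.002, -2.878]
wrist_force: [-0.5, 0.3, 0.5]
finger_gap: 78.0
finger_force: 0.0
```

```bash
python3 plan.py "656,-261.7,12,195"
```

```text
clk 45.5 [ 657.3 -256.2   12.1] -164.9 gap 78.0
[[0.003, -0.005, 0.0, 0.001]]
```

{"fn": "move_arm", "kwargs": {
  "moves": [
    [0.002,-0.003,0,0.001],
    [0.003,-0.005,0,0.001],
    [0.003,-0.005,0,0.001],
    [0.003,-0.005,0,0.001]
  ]
}}

```text
clock: 45.85
eef_pos: [654.8, -261.7, 10.5]
eef_rot: [-3.141, 0.0, -2.88]
wrist_force: [0.1, 0.4, 0.1]
finger_gap: 78.4
finger_force: 0.0
```

{"fn": "move_arm", "kwargs": {
  "moves": [
    [0,0,0,0],
    [0,0,0,0],
    [0,0,0,0],
    [0,0,0,0],
    [0,0,0,0],
    [0,0,0,0],
    [0,0,0,0],
    [0,0,0,0],
    [0,0,0,0],
    [0,0,0,0]
  ],
  "jaw": 0.045,
  "squeeze": 25
}}

```text
clock: 46.85
eef_pos: [654.8, -261.5, 10.3]
eef_rot: [3.142, -0.0, -2.879]
wrist_force: [1.6, 0.2, 0.4]
finger_gap: 45.0
finger_force: 0.0
```

```bash
python3 - <<'E'
from h import *
c=snap('side'); P=cloud(c); a=c['frame'][70:150,265:345]
cv2.imwrite('pics/z1.png',cv2.resize(a,None,fx=7,fy=7,interpolation=cv2.INTER_CUBIC))
g=manip.read_state()['eef_pos']; d=P-g; ps=np.radians(195); ax=np.array([np.cos(ps),np.sin(ps)]);ay=np.array([np.sin(ps),-np.cos(ps)])
x=d[...,:2]@ax;y=d[...,:2]@ay;z=P[...,2]
m=(abs(x)<25)&(abs(y)<60)&(z>3)&(z<110)
for zz in range(5,110,7):
    k=m&(abs(z-zz)<3.5)
    if k.sum()>3: print(zz,k.sum(),'x',np.round(np.percentile(x[k],[3,50,97])),'y',np.round(np.percentile(y[k],[3,25,50,75,97])))
E
```

```text
5 14 x [-13.  -1.  13.] y [22. 24. 25. 26. 28.]
12 18 x [-11.   1.  13.] y [22. 25. 26. 27. 28.]
19 43 x [-16.  -1.  15.] y [-26. -11.   9.  26.  28.]
26 45 x [-16.  -1.  15.] y [-20.   9.  15.  23.  27.]
47 10 x [-5.  1.  8.] y [34. 35. 36. 37. 38.]
54 12 x [-5.  3.  9.] y [32. 34. 36. 37. 38.]
61 12 x [-6. -0.  9.] y [36. 36. 38. 39. 40.]
68 14 x [-6.  3.  9.] y [35. 36. 38. 38. 40.]
75 13 x [-6.  0.  8.] y [34. 36. 37. 38. 40.]
82 13 x [-5.  3.  9.] y [34. 34. 36. 39. 40.]
89 11 x [-5.  1.  9.] y [34. 35. 36. 37. 38.]
96 14 x [-8. -2.  8.] y [35. 36. 37. 38. 41.]
103 10 x [-7.  2.  9.] y [35. 37. 38. 39. 40.]
```

View pics/z1.png

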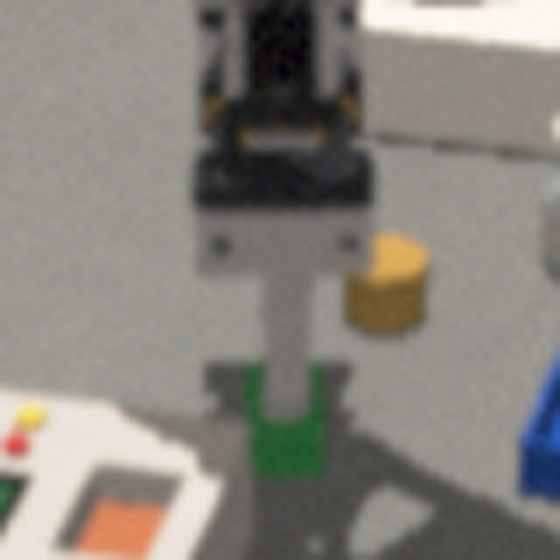

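The zoom shows the fingertip ending at (287,415), above the module top. At this opening the tips sit well behind the nominal TCP. I'll reopen and measure the tip height.

{"fn": "move_arm", "kwargs": {
  "moves": [
    [0,0,-0.015,0],
    [0,0,-0.015,0],
    [0,0,-0.015,0],
    [0,0,-0.015,0],
    [0,0,-0.015,0]
  ],
  "jaw": 0.066
}}

```text
clock: 47.4
eef_pos: [654.7, -261.4, 25.0]
eef_rot: [3.141, -0.0, -2.879]
wrist_force: [0.5, -0.3, 0.2]
finger_gap: 66.2
finger_force: 0.0
```

```bash
cat > tip.py <<'E'
from h import *
s=manip.read_state(); g=s['eef_pos']; R=Ro.from_euler('xyz',s['eef_rot']).as_matrix()
for n in ('side',):
    c=snap(n); P=cloud(c); d=P-g; x=d@R[:,0];y=d@R[:,1];z=d[...,2]
    for sg in (1,-1):
        m=(abs(x)<12)&(abs(sg*y-(s['finger_gap']/2+8))<14)&(z+g[2]>27)&(z<60)
        q=np.c_[x[m],y[m],z[m]]
        if len(q)>5: print(sg,len(q),'lowest z rel TCP',np.round(np.sort(q[:,2])[:8],1),'y at low',np.round(q[np.argsort(q[:,2])[:8],1],1))
print(np.round(g,1),s['finger_gap'],s['wrist_force'])
# ray of finger's lowest pixel: grey column above module, on plane of finger back
E
python3 tip.py; python3 - <<'E'
from h import *
s=manip.read_state(); g=s['eef_pos']; R=Ro.from_euler('xyz',s['eef_rot']).as_matrix()
c=snap('side'); o=c['origin']
# column through finger: print HSV & depth down the column
yb=s['finger_gap']/2+12.5; p=g+R[:,1]*yb
K=np.array([[c['fx'],0,c['cx']],[0,c['fy'],c['cy']],[0,0,1.]]);Rc=Ro.from_euler('xyz',c['orientation']).as_matrix()
for h in range(-10,60,4):
    w=p+[0,0,h]; uv=cv2.projectPoints(w.reshape(1,3),cv2.Rodrigues(Rc.T)[0],-Rc.T@o,K,c['D'])[0].ravel()
    u,v=np.round(uv).astype(int); P=cloud(c)[v,u]-g; print(h,(u,v),c['frame'][v,u],'tool y %.0f z %.0f'%(P@R[:,1],P[2]))
E
```

```text
1 54 lowest z rel TCP [21.7 23.7 25.8 26.2 26.7 26.8 31.3 33.2] y at low [34.5 37.2 40.8 41.2 41.6 41.9 43.6 46.3]
[ 654.7 -261.4   25. ] 66.21011606944711 [ 0.50779581 -0.34124673  0.22397941]
-10 (np.int64(305), np.int64(137)) [53 87 47] tool y 27 z -23
-6 (np.int64(305), np.int64(136)) [48 88 35] tool y 26 z -20
-2 (np.int64(305), np.int64(135)) [45 87 33] tool y 25 z -17
2 (np.int64(305), np.int64(134)) [43 88 30] tool y 24 z -14
6 (np.int64(305), np.int64(133)) [46 89 36] tool y 26 z -9
10 (np.int64(305), np.int64(131)) [52 93 44] tool y 26 z -1
14 (np.int64(305), np.int64(130)) [65 93 62] tool y 20 z -2
18 (np.int64(305), np.int64(129)) [ 88 103  93] tool y 13 z -3
22 (np.int64(305), np.int64(128)) [ 99 105 105] tool y 9 z -2
26 (np.int64(305), np.int64(127)) [103 107 110] tool y 1 z -4
30 (np.int64(305), np.int64(126)) [103 104 107] tool y 40 z 26
34 (np.int64(305), np.int64(125)) [103 104 107] tool y 44 z 31
38 (np.int64(305), np.int64(123)) [109 114 117] tool y 47 z 40
42 (np.int64(305), np.int64(122)) [113 114 118] tool y 46 z 43
46 (np.int64(305), np.int64(121)) [112 114 118] tool y 47 z 47
50 (np.int64(305), np.int64(120)) [111 113 116] tool y 46 z 50
54 (np.int64(305), np.int64(119)) [114 116 121] tool y 48 z 55
58 (np.int64(305), np.int64(117)) [113 116 118] tool y 46 z 60
```

{"fn": "move_arm", "kwargs": {
  "moves": [
    [0,0,0.01,0],
    [0.0,0,0.018,0],
    [0,0,0.022,0],
    [0,0,0.024,0],
    [0,0,0.024,0],
    [0,0,0.024,0]
  ]
}}

```text
clock: 48.1
eef_pos: [655.0, -261.6, 1.6]
eef_rot: [-3.141, 0.0, -2.879]
wrist_force: [-0.0, -0.2, -0.8]
finger_gap: 66.0
finger_force: 0.0
```

{"fn": "move_arm", "kwargs": {
  "moves": [
    [0,0,0,0],
    [0,0,0,0],
    [0,0,0,0],
    [0,0,0,0],
    [0,0,0,0],
    [0,0,0,0],
    [0,0,0,0],
    [0,0,0,0]
  ],
  "jaw": 0.045
}}

```text
clock: 48.9
eef_pos: [654.8, -261.5, 1.3]
eef_rot: [3.142, -0.0, -2.879]
wrist_force: [0.7, -0.3, 0.4]
finger_gap: 45.4
finger_force: 0.0
```

```bash
python3 plan.py; python3 tip.py
```

```text
clk 48.9 [ 654.8 -261.5    1.3] -165.0 gap 45.4
1 42 lowest z rel TCP [34.2 34.4 34.5 35.2 35.8 37.7 37.8 37.9] y at low [33.3 34.  33.6 35.2 35.9 33.2 38.7 33.7]
[ 654.8 -261.5    1.3] 45.352570934487275 [ 0.71875155 -0.25922163  0.37960072]
```

```bash
python3 -c "
from h import *
print(manip.grasp_offset)"
```

```text
18.8
```

{"fn": "move_arm", "kwargs": {
  "moves": [
    [0,0,0,0],
    [0,0,0,0],
    [0,0,0,0],
    [0,0,0,0],
    [0,0,0.004,0],
    [0,0,0.008,0],
    [0,0,0.008,0],
    [0,0,0.008,0]
  ],
  "jaw": 0.066
}}

```text
clock: 49.75
eef_pos: [654.7, -261.5, -6.9]
eef_rot: [3.141, -0.0, -2.879]
wrist_force: [0.4, -0.4, 0.3]
finger_gap: 66.1
finger_force: 0.0
```

{"fn": "move_arm", "kwargs": {
  "moves": [
    [0,0,0,0],
    [0,0,0,0],
    [0,0,0,0],
    [0,0,0,0],
    [0,0,0,0],
    [0,0,0,0],
    [0,0,0,0],
    [0,0,0,0]
  ],
  "jaw": 0.045
}}

```text
clock: 50.55
eef_pos: [654.9, -261.6, -6.5]
eef_rot: [-3.141, 0.0, -2.879]
wrist_force: [-0.1, -0.5, 1.8]
finger_gap: 55.5
finger_force: 25.0
```

{"fn": "move_arm", "kwargs": {
  "moves": [
    [0,0,0,0],
    [0,0,0,0],
    [0,0,0,0],
    [0,0,0.003,0],
    [0,0,0.005,0],
    [0,0,0.005,0],
    [0,0,0.005,0]
  ],
  "jaw": 0.066
}}

```text
clock: 51.25
eef_pos: [654.8, -261.5, -11.8]
eef_rot: [3.141, -0.0, -2.879]
wrist_force: [0.4, -0.1, 0.9]
finger_gap: 66.0
finger_force: 0.0
```

{"fn": "move_arm", "kwargs": {
  "moves": [
    [0,0,0,0],
    [0,0,0,0],
    [0,0,0,0],
    [0,0,0,0],
    [0,0,0,0],
    [0,0,0,0],
    [0,0,0,0],
    [0,0,-0.01,0],
    [0,0,-0.03,0],
    [0,0,-0.06,0],
    [0,0,-0.09,0],
    [0,0,-0.1,0]
  ],
  "jaw": 0.045
}}

```text
clock: 52.45
eef_pos: [656.0, -262.1, 92.6]
eef_rot: [-3.138, 0.004, -2.879]
wrist_force: [0.7, -0.3, -0.1]
finger_gap: 55.5
finger_force: 25.0
```

```bash
python3 plan.py "688.6,-125.3,88,180.3" "688.6,-125.3,52,180.3"; python3 - <<'E'
from h import *
s=manip.read_state(); g=s['eef_pos']; R=Ro.from_euler('xyz',s['eef_rot']).as_matrix()
c=snap('side','sz.png'); P=cloud(c); d=P-g
h=cv2.cvtColor(c['frame'],cv2.COLOR_BGR2HSV); m=(cv2.inRange(h,(45,60,25),(90,255,255))>0)&(np.linalg.norm(d,axis=-1)<70)
x,y,z=d[m]@R[:,0],d[m]@R[:,1],d[m][:,2]
print(m.sum(),'x',np.percentile(x,[2,98]),'y',np.percentile(y,[2,50,98]),'z',np.percentile(z,[2,98]))
E
```

```text
clk 52.5 [ 656.  -262.1   92.6] -165.0 gap 55.5
[[-0.067, 0.124, 0.005, 0.257]]
[[0.0, -0.0, 0.036, -0.0]]
76 x [-14.95175788  14.43044917] y [-18.34272312  28.4114131   33.29880461] z [13.83088488 34.76320423]
```

{"fn": "move_arm", "kwargs": {
  "moves": [
    [-0.02,0.035,0,0.08],
    [-0.04,0.07,0,0.16],
    [-0.055,0.1,0,0.24],
    [-0.067,0.124,0,0.25],
    [-0.067,0.124,0.01,0.25],
    [-0.067,0.124,0.025,0.25],
    [-0.067,0.124,0.035,0.25],
    [-0.067,0.124,0.035,0.25],
    [-0.067,0.124,0.035,0.25],
    [-0.067,0.124,0.035,0.25]
  ]
}}

```text
clock: 53.5
eef_pos: [687.6, -125.0, 53.9]
eef_rot: [-3.141, 0.001, -3.13]
wrist_force: [0.0, 0.6, -0.3]
finger_gap: 55.3
finger_force: 25.0
```

```bash
python3 plan.py "687.8,-125.3,48,180.6"; python3 - <<'E'
from h import *
s=manip.read_state(); print(s['eef_rot'],s['wrist_force'])
E
```

```text
clk 53.5 [ 687.6 -125.    53.9] -179.3 gap 55.3
[[-0.0, -0.0, 0.006, 0.001]]
[-3.14138352e+00  7.88950715e-04 -3.13003068e+00] [ 0.044308    0.58988282 -0.30226928]
```

{"fn": "move_arm", "kwargs": {
  "moves": [
    [0,0,0.004,0],
    [0,0,0.007,0],
    [0,0,0.009,0],
    [0,0,0.011,0],
    [0,0,0.013,0],
    [0,0,0.015,0],
    [0,0,0.017,0],
    [0,0,0.017,0],
    [0,0,0.017,0]
  ]
}}

```text
clock: 54.4
eef_pos: [687.4, -124.4, 36.3]
eef_rot: [3.142, -0.0, -3.129]
wrist_force: [-0.2, -0.2, -0.9]
finger_gap: 55.7
finger_force: 25.0
```

```bash
python3 plan.py;python3 -c "
from h import *
s=manip.read_state();print(s['wrist_force'],s['moment'],s['eef_rot'])"
```

```text
clk 54.4 [ 687.4 -124.4   36.3] -179.3 gap 55.7
[-0.15809042 -0.15461292 -0.94353448] [ 0.0574804  -0.12986429  0.00944568] [ 3.14158297e+00 -1.93517136e-06 -3.12935545e+00]
```

{"fn": "move_arm", "kwargs": {
  "moves": [
    [0,0,0.002,0],
    [0,0,0.004,0],
    [0,0,0.006,0],
    [0,0,0.008,0],
    [0,0,0.008,0],
    [0,0,0.008,0]
  ]
}}

```text
clock: 55.0
eef_pos: [687.5, -124.4, 29.1]
eef_rot: [-3.142, 0.0, -3.129]
wrist_force: [-2.8, 0.3, 5.9]
finger_gap: 55.8
finger_force: 28.3
```

{"fn": "move_arm", "kwargs": {
  "moves": [
    [0,0,0,0],
    [0,0,0,0],
    [0,0,0,0],
    [0,0,0,0],
    [0,0,-0.02,0],
    [0,0,-0.05,0],
    [0,0,-0.08,0],
    [0,0,-0.1,0],
    [0,0,-0.1,0]
  ],
  "jaw": 0.066
}}

```text
clock: 55.9
eef_pos: [688.6, -124.6, 131.6]
eef_rot: [-3.14, 0.005, -3.129]
wrist_force: [0.1, 0.2, 0.8]
finger_gap: 66.2
finger_force: 0.0
```

{"fn": "move_arm", "kwargs": {
  "moves": [
    [0,0,0,0],
    [0,0,0,0],
    [0,0,0,0],
    [0,0,0,0],
    [0,0,0,0],
    [0,0,0,0],
    [0,0,0,0],
    [0,0,0,0],
    [0,0,0,0],
    [0,0,0,0],
    [0,0,0,0],
    [0,0,0,0]
  ],
  "jaw": 0.0
}}

```text
clock: 57.1
eef_pos: [687.4, -124.4, 128.4]
eef_rot: [-3.142, 0.0, -3.129]
wrist_force: [-0.2, 0.2, -0.1]
finger_gap: 0.3
finger_force: 0.0
```

```bash
python3 plan.py "688.6,-125,70,180.6"; cat > mod.py <<'E'
from h import *
np.set_printoptions(precision=1,suppress=True)
c=snap('side'); P=cloud(c); X,Y,Z=P[...,0],P[...,1],P[...,2]
h=cv2.cvtColor(c['frame'],cv2.COLOR_BGR2HSV); m=(cv2.inRange(h,(50,60,30),(85,255,255))>0)&(abs(X-687)<30)&(abs(Y+120)<50)
print('module green',m.sum()); 
if m.sum()>5: print(np.percentile(P[m],[3,50,97],axis=0)); 
m=(abs(X-687)<12)&(abs(Y+122)<20); print('z in recess zone',np.percentile(Z[m],[5,50,95]))
m=(abs(X-660)<4)&(abs(Y+122)<40); print('controller top z',np.median(Z[m]))
E
python3 mod.py
```

```text
clk 57.1 [ 687.4 -124.4  128.4] -179.3 gap 0.3
[[-0.001, -0.001, 0.058, 0.002]]
module green 123
[[ 670.3 -147.1   51. ]
 [ 680.2 -112.6   59.8]
 [ 702.2  -94.8   62.4]]
z in recess zone [ 60.  203.  323.8]
controller top z 298.0088460779973
```

Module is seated 6 mm proud. Now to press it.

{"fn": "move_arm", "kwargs": {
  "moves": [
    [0,0,0.03,0],
    [-0.001,-0.001,0.05,0],
    [-0.001,-0.001,0.06,0],
    [-0.001,-0.001,0.064,0],
    [-0.001,-0.001,0.066,0],
    [-0.001,-0.001,0.067,0],
    [-0.001,-0.001,0.068,0],
    [-0.001,-0.001,0.069,0],
    [-0.001,-0.001,0.07,0],
    [-0.001,-0.001,0.07,0]
  ]
}}

```text
clock: 58.15
eef_pos: [688.4, -125.3, 58.3]
eef_rot: [3.142, -0.0, -3.129]
wrist_force: [-0.5, -0.3, -1.1]
finger_gap: 0.4
finger_force: 0.0
```

{"fn": "move_arm", "kwargs": {
  "moves": [
    [0,0,0.001,0],
    [0,0,0.002,0],
    [0,0,0.003,0],
    [0,0,0.004,0],
    [0,0,0.005,0],
    [0,0,0.005,0]
  ]
}}

```text
clock: 58.75
eef_pos: [688.3, -125.4, 53.1]
eef_rot: [3.141, -0.0, -3.129]
wrist_force: [0.5, 0.2, 0.3]
finger_gap: 0.5
finger_force: 0.0
```

{"fn": "move_arm", "kwargs": {
  "moves": [
    [0,0,0.001,0],
    [0,0,0.002,0],
    [0,0,0.003,0],
    [0,0,0.004,0],
    [0,0,0.005,0],
    [0,0,0.005,0]
  ]
}}

```text
clock: 59.35
eef_pos: [688.3, -125.3, 48.2]
eef_rot: [3.141, -0.0, -3.129]
wrist_force: [0.3, 0.3, 0.4]
finger_gap: 0.5
finger_force: 0.0
```

```bash
python3 mod.py; python3 - <<'E'
from h import *
s=manip.read_state(); g=s['eef_pos']; c=snap('side'); P=cloud(c)
h=cv2.cvtColor(c['frame'],cv2.COLOR_BGR2HSV); m=(np.hypot(P[...,0]-g[0],P[...,1]-g[1]-6)<25)&(h[...,1]<60)&(P[...,2]>56)&(P[...,2]<130)
print(np.round(np.sort(P[m][:,2])[:15],1))
E
```

```text
module green 107
[[ 670.3 -144.8   50.9]
 [ 677.4 -106.5   59.5]
 [ 702.3  -94.1   61.9]]
z in recess zone [ 60.  193.2 378.5]
controller top z 228.38651443544802
[58.  58.1 59.  59.1 59.3 59.3 59.4 59.4 59.5 59.5 59.6 59.8 59.8 59.9
 59.9]
```

{"fn": "move_arm", "kwargs": {
  "moves": [
    [0,0,0.001,0],
    [0,0,0.002,0],
    [0,0,0.003,0],
    [0,0,0.004,0],
    [0,0,0.004,0],
    [0,0,0.004,0]
  ]
}}

```text
clock: 60.05
eef_pos: [688.4, -125.4, 44.3]
eef_rot: [3.142, -0.0, -3.129]
wrist_force: [-0.4, -1.3, -0.1]
finger_gap: 0.6
finger_force: 0.0
```

{"fn": "move_arm", "kwargs": {
  "moves": [
    [0,0,0.001,0],
    [0,0,0.002,0],
    [0,0,0.003,0],
    [0,0,0.003,0]
  ]
}}

```text
clock: 60.45
eef_pos: [688.3, -125.3, 41.1]
eef_rot: [3.141, -0.0, -3.129]
wrist_force: [-0.3, -0.0, -0.5]
finger_gap: 0.3
finger_force: 0.0
```

{"fn": "move_arm", "kwargs": {
  "moves": [
    [0,0,0.001,0],
    [0,0,0.002,0],
    [0,0,0.003,0],
    [0,0,0.003,0]
  ]
}}

```text
clock: 60.85
eef_pos: [688.3, -125.3, 38.1]
eef_rot: [3.142, -0.0, -3.129]
wrist_force: [0.2, -0.6, -0.2]
finger_gap: 0.5
finger_force: 0.0
```

{"fn": "move_arm", "kwargs": {
  "moves": [
    [0,0,0.001,0],
    [0,0,0.002,0],
    [0,0,0.002,0]
  ]
}}

```text
clock: 61.15
eef_pos: [688.3, -125.4, 36.1]
eef_rot: [3.142, -0.0, -3.129]
wrist_force: [-0.6, -0.9, -0.3]
finger_gap: 0.0
finger_force: 0.0
```

{"fn": "move_arm", "kwargs": {
  "moves": [
    [0,0,0.001,0],
    [0,0,0.002,0],
    [0,0,0.002,0]
  ]
}}

```text
clock: 61.45
eef_pos: [688.5, -125.4, 34.8]
eef_rot: [-3.142, 0.0, -3.129]
wrist_force: [-1.3, 0.8, 3.6]
finger_gap: 0.4
finger_force: 1.9
```

```bash
python3 mod.py
```

```text
module green 97
[[ 670.  -145.4   52.4]
 [ 676.7 -104.9   59.1]
 [ 701.7  -95.1   62. ]]
z in recess zone [ 60.1 182.  366.6]
controller top z 208.35574106825118
```

{"fn": "move_arm", "kwargs": {
  "moves": [
    [0,0,0.001,0],
    [0,0,0.002,0],
    [0,0,0.003,0],
    [0,0,0.003,0]
  ]
}}

```text
clock: 61.9
eef_pos: [688.5, -125.4, 31.8]
eef_rot: [-3.141, 0.0, -3.129]
wrist_force: [-1.8, 0.4, 4.5]
finger_gap: 0.3
finger_force: 2.5
```

{"fn": "move_arm", "kwargs": {
  "moves": [
    [0,0,0.001,0],
    [0,0,0.002,0],
    [0,0,0.003,0],
    [0,0,0.003,0]
  ]
}}

```text
clock: 62.3
eef_pos: [688.6, -125.4, 29.2]
eef_rot: [-3.141, 0.001, -3.129]
wrist_force: [-3.3, 1.3, 8.1]
finger_gap: 0.7
finger_force: 3.8
```

{"fn": "move_arm", "kwargs": {
  "moves": [
    [0,0,0.001,0],
    [0,0,0.0015,0],
    [0,0,0.0015,0]
  ]
}}

```text
clock: 62.6
eef_pos: [688.8, -125.5, 29.0]
eef_rot: [-3.141, 0.001, -3.129]
wrist_force: [-8.7, 1.9, 17.8]
finger_gap: 0.1
finger_force: 8.9
```

The plate bottomed at 18 N after 6 mm of travel. I'll retreat and check everything.

{"fn": "move_arm", "kwargs": {
  "moves": [
    [0,0,0,0],
    [0,0,0,0],
    [0,0,-0.03,0],
    [0,0,-0.08,0],
    [0,0,-0.13,0],
    [0,0,-0.17,0],
    [0.05,0,-0.18,0],
    [0.1,0,-0.18,0],
    [0.15,0,-0.18,0],
    [0.2,0,-0.18,0],
    [0.2,0,-0.18,0],
    [0.2,0,-0.18,0]
  ]
}}

```text
clock: 63.8
eef_pos: [488.4, -128.0, 207.6]
eef_rot: [-3.141, 0.002, -3.13]
wrist_force: [0.3, -0.5, 0.3]
finger_gap: 0.5
finger_force: 0.0
```

```bash
python3 - <<'E'
from h import *
np.set_printoptions(precision=1,suppress=True)
t=snap('top','t_end.png'); s=snap('side','s_end.png')
for n,c in(('top',t),('side',s)):
    P=cloud(c);X,Y,Z=P[...,0],P[...,1],P[...,2]; h=cv2.cvtColor(c['frame'],cv2.COLOR_BGR2HSV)
    m=(cv2.inRange(h,(50,60,30),(85,255,255))>0)&(abs(X-687)<30)&(abs(Y+122)<50)
    print(n,'module',m.sum(),np.percentile(P[m],[3,50,97],axis=0)[:,2] if m.sum() else '', 'ctrl top',np.median(Z[(abs(X-662)<5)&(abs(Y+122)<50)&(Z>45)&(Z<70)]))
    for q in [(511.2,314.6),(430.4,307.2),(402.4,-291.6),(458,-294.6),(510.4,-297.9)]:
        m=(np.hypot(X-q[0],Y-q[1])<30)&(Z>39)&(Z<50); print(q,m.sum(),np.median(Z[m]) if m.any() else None,end=' ; ')
    for a,ce,mm in blobs(c,'yellow'): print('\nscanner top',a,onz(c,[ce],144)[0],np.median(P[mm][:,2]))
a=cv2.resize(t['frame'][110:290,150:480],None,fx=1.8,fy=1.6);b=cv2.resize(s['frame'][70:350,180:440],(594,310))
cv2.imwrite('pics/end.png',cv2.vconcat([a,b])[:598])
E
```

```text
top module 113 [38.2 53.  60.7] ctrl top 53.986282642548076
(511.2, 314.6) 107 41.91930618253991 ; (430.4, 307.2) 106 42.08600948654714 ; (402.4, -291.6) 96 42.86702510143584 ; (458, -294.6) 108 42.722446718806395 ; (510.4, -297.9) 113 43.20539426968526 ; 
scanner top 165 [654.4 259.5 144. ] 141.61243661482558
side module 91 [52.3 54.7 56.2] ctrl top 54.455070179359154
(511.2, 314.6) 324 42.86963547214259 ; (430.4, 307.2) 334 42.791801959783186 ; (402.4, -291.6) 81 41.54261524633034 ; (458, -294.6) 87 41.40074708303041 ; (510.4, -297.9) 77 41.72659866345339 ; 
scanner top 413 [650.1 271.1 144. ] 142.58131169481896
```

View pics/end.png

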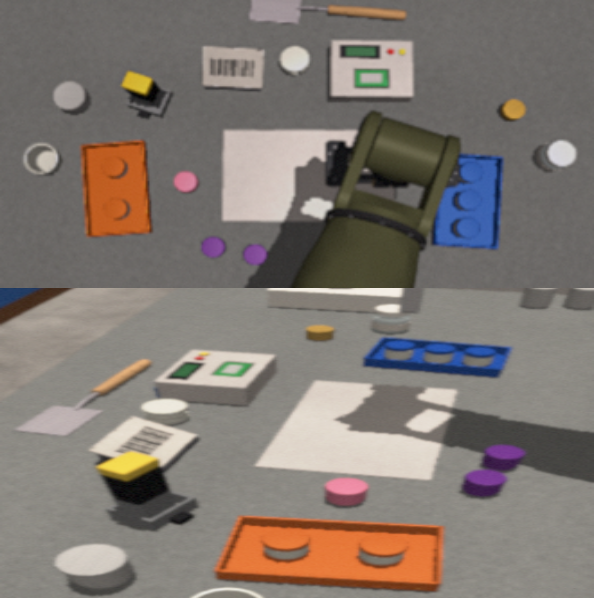

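The final view shows the module flush in the controller at (372,78) in the upper half. The scanner is upright in its dock at (145,90), and all five crucibles stand in their own trays. The arm is clear of everything.

```bash
python3 -c "
from cell import manip
print(manip.sign_off())"
```

```text
the job is handed in; nothing more can be done
None
```

The job is handed in at about 64 s of the 210 s allowed: card scanned first, all five crucibles standing in trays of their own colour, the scanner upright in its dock and the module pressed flush. No signal confirmed the card read: I held the scanner still for over 2 s at 31° to the card's 30°, aimed within about 2 mm of its centre from about 10 cm.

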